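# Swap the lamp boards of a microscope light source

### The job

Turn the dimmer knob until its red pointer stands at the green zero mark before you pry anything loose; then swing both ejector levers of the dock with the dead red lamp board fully outward to pry it free, lift it out and lay it flat in the white tray. Load every new green board from the mat into a dock of its own and swing both of that dock's levers fully inward so that the board is seated home. Finish with the levers of both docks swung fully in, also those of a dock left empty, leave the dimmer at zero, and do not disturb the other things on the bench.

Things in the scene. Friction and masses are not known exactly. Their poses are not given: they have to be found in the camera images.
- spent: Dead lamp board, red top and rib, seated in dock_a: slab 100 (x) x 76 (y) x 24 mm, 250 g. Rib on top 50 (x) x 18 (y) x 28 mm high, centred at x -5 mm, top 52 mm above underside. A 10 mm steel pin beside each long side at x -20, y +-50 mm, 3 to 37 mm above underside, on a low tab. Brass contacts on +x end, which goes in first. Origin: centre of underside, z up.
- fresh_1: New lamp board, green top and rib, yellow LED spots, otherwise of the same shape and axes as spent. Lies flat on the mat at the start; may be absent.
- fresh_2: Another new lamp board, the same as fresh_1; may be absent.
- dock_a: Fixed dock that holds the dead board, levers in. Grey base 140 (x) x 180 (y) x 8 mm, the board lies on it, same x direction. Black wall at +x (face x 61.5 mm), cheeks 92 mm apart, roof x 46 to 70 mm, 36 to 42 mm above bench, over a seated board's rear edge. Board centre: seated x +7 to +10, y 0 mm; pried free x -11 to -13, then lifts straight up. Origin: base centre on the bench.
- dock_b: Second dock, same as dock_a but empty, levers out. To load a dock: both levers fully out, lower the board flat at x -13, y 0 mm of the dock so its pins drop into the lever forks (slots 14 mm wide, bars 26 to 34 mm above bench), then swing both levers in, one after the other (the board skews a little meanwhile), which draws it home under the roof.
- mat: blue mat 290 (x) x 150 (y) x 3 mm, fixed, on which the new boards lie. Origin: centre of its underside.
- tray: white open tray for dead boards, 180 (x) x 160 (y) mm outside, walls 5 mm thick and 25 mm high, floor 5 mm thick, fixed. Origin: centre of its underside.
- dimmer_box: white lamp dimmer box 95 (x) x 130 (y) x 45 mm, fixed, with the knob in the middle of its top and a black dial ring with tick marks; the broad green tick is zero and lies on the ring's -x side (towards the robot). Origin: centre of the underside.
- dimmer (a joint): angle (rad) of the dimmer knob about the vertical, 0 when the red pointer line on the knob points at the green zero tick (-x of the box), positive counter-clockwise seen from above; range -2.4 to 2.4. It has light friction (0.03 N m) and stays where it is left; no stop at zero.
- dimmer_grip (a point): centre of the top of the dimmer knob's grip bar, 79 mm above the bench, on the axis. The bar is 52 long (along the pointer), 12 wide, 24 high, over a disc of 29 mm radius whose top is 55 mm above the bench. The point turns with the knob: its -x axis is the pointer.
- a_left (a joint): Angle (rad) of the +y ejector lever of dock_a: 0 fully in (handle along the dock's -x), 1.0 fully out (handle swung towards +y). Vertical pivot at x -21.5, y +71 mm of the dock. Its fork straddles the board's pin: swinging out pushes the board 23 mm to -x, in draws it home. Stops at both ends; friction 0.06 N m, stays where left.
- a_left_post (a point): Top centre of the upright orange handle post of the +y lever of dock_a, 52 mm from its pivot: 16 mm diameter, top 77 mm above the bench; the flat blue handle bar below it is 26 to 34 mm above the bench.
- a_right (a joint): Angle (rad) of the -y ejector lever of dock_a: 0 fully in (handle along the dock's -x), 1.0 fully out (handle swung towards -y). Vertical pivot at x -21.5, y -71 mm of the dock. Its fork straddles the board's pin: swinging out pushes the board 23 mm to -x, in draws it home. Stops at both ends; friction 0.06 N m, stays where left.
- a_right_post (a point): Top centre of the upright orange handle post of the -y lever of dock_a, 52 mm from its pivot: 16 mm diameter, top 77 mm above the bench; the flat blue handle bar below it is 26 to 34 mm above the bench.
- b_left (a joint): Angle (rad) of the +y ejector lever of dock_b: 0 fully in (handle along the dock's -x), 1.0 fully out (handle swung towards +y). Vertical pivot at x -21.5, y +71 mm of the dock. Its fork straddles the board's pin: swinging out pushes the board 23 mm to -x, in draws it home. Stops at both ends; friction 0.06 N m, stays where left.
- b_left_post (a point): Top centre of the upright orange handle post of the +y lever of dock_b, 52 mm from its pivot: 16 mm diameter, top 77 mm above the bench; the flat blue handle bar below it is 26 to 34 mm above the bench.
- b_right (a joint): Angle (rad) of the -y ejector lever of dock_b: 0 fully in (handle along the dock's -x), 1.0 fully out (handle swung towards -y). Vertical pivot at x -21.5, y -71 mm of the dock. Its fork straddles the board's pin: swinging out pushes the board 23 mm to -x, in draws it home. Stops at both ends; friction 0.06 N m, stays where left.
- b_right_post (a point): Top centre of the upright orange handle post of the -y lever of dock_b, 52 mm from its pivot: 16 mm diameter, top 77 mm above the bench; the flat blue handle bar below it is 26 to 34 mm above the bench.
- well_plate: white six-well culture plate with lid, 86 x 128 x 23 mm, loose, to be left alone. Origin: centre of its underside.
- medium: amber bottle, 64 mm diameter, 150 mm high, loose, to be left alone. Origin: centre of its underside.
- dishes: stack of clear culture dishes, 90 mm diameter, 45 mm high, loose, to be left alone. Origin: centre of its underside.
- tip_box: yellow pipette tip box 80 x 110 x 60 mm, loose, to be left alone. Origin: centre of its underside.
- glove_box: cardboard glove box 80 x 100 x 70 mm, loose, to be left alone. Origin: centre of its underside.
- jar: white jar with blue cap, 60 mm diameter, 90 mm high, loose, to be left alone. Origin: centre of its underside.
There are look-alikes about, which are no part of the job. What is shaped like the dock_b but turquoise is not meant. What is shaped like the dock_a but yellow is not meant.

How it is judged:
On the way, in this order (a step that is already met when the one before it is completed fails the run):
1. the dimmer knob is at zero (value of joint dimmer between -0.12 and 0.12 rad), for 0.2 s.
2. both levers of dock_a are out and the dead board is pried free of the roof (value of joint each of a_left, a_right above 0.75 rad and x of spent in the frame of dock_a below -0.006 m), for 0.1 s.
At the end, for the whole second after the job is handed in: Dimmer within 0.12 rad of zero; dead board flat and still in the tray (within 50 mm in x, 40 mm in y of its centre); each new board present in a dock with its centre 3 to 15 mm in x, 12 mm sideways, 0.08 rad of straight, all four levers within 0.15 rad of fully in (all of step 1 and x of spent in the frame of tray between -0.05 and 0.05 m and y of spent in the frame of tray between -0.04 and 0.04 m and z of spent in the frame of tray below 0.015 m and angle between spent's own z axis and vertical below 0.1 rad and linear speed of spent below 0.02 m/s and value of joint each of a_left, a_right, b_left, b_right below 0.15 rad and ((x of fresh_1 in the frame of dock_a between 0.003 and 0.015 m and y of fresh_1 in the frame of dock_a between -0.012 and 0.012 m and z of fresh_1 in the frame of dock_a below 0.013 m and angle between the x axis of fresh_1 and the x axis of dock_a, either way round below 0.08 rad and angle between fresh_1's own z axis and vertical below 0.05 rad and linear speed of fresh_1 below 0.02 m/s) or (x of fresh_1 in the frame of dock_b between 0.003 and 0.015 m and y of fresh_1 in the frame of dock_b between -0.012 and 0.012 m and z of fresh_1 in the frame of dock_b below 0.013 m and angle between the x axis of fresh_1 and the x axis of dock_b, either way round below 0.08 rad and angle between fresh_1's own z axis and vertical below 0.05 rad and linear speed of fresh_1 below 0.02 m/s)) and ((x of fresh_2 in the frame of dock_a between 0.003 and 0.015 m and y of fresh_2 in the frame of dock_a between -0.012 and 0.012 m and z of fresh_2 in the frame of dock_a below 0.013 m and angle between the x axis of fresh_2 and the x axis of dock_a, either way round below 0.08 rad and angle between fresh_2's own z axis and vertical below 0.05 rad and linear speed of fresh_2 below 0.02 m/s) or (x of fresh_2 in the frame of dock_b between 0.003 and 0.015 m and y of fresh_2 in the frame of dock_b between -0.012 and 0.012 m and z of fresh_2 in the frame of dock_b below 0.013 m and angle between the x axis of fresh_2 and the x axis of dock_b, either way round below 0.08 rad and angle between fresh_2's own z axis and vertical below 0.05 rad and linear speed of fresh_2 below 0.02 m/s))); the robot touches nothing.
It fails at once if one of the loose bystanders (well plate, bottle, dishes, tip box, glove box, jar) is pushed more than 40 mm or tipped (distance of any of well_plate, medium, dishes, tip_box, glove_box, jar from where it was at the start of the episode above 0.04 m or angle between any of well_plate, medium, dishes, tip_box, glove_box, jar's own z axis and vertical above 0.4 rad).
Of fresh_1, fresh_2 only 1 to 2 are there at a start; the rules pass over those that are not, and their reading is None.
At some moment in a run one of fresh_1, fresh_2 may be knocked a few centimetres aside while the robot is not near it.
Once in a run the grip may slacken for a moment while it holds something.
It also fails if it takes over 210 s, if anything falls off the work surface, if the arm or the gripper's body presses on something with over 40 N, if the wrist force passes 120 N, or if a joint passes its speed limit or range.

### The arm

A 6-joint arm with a two-finger parallel gripper is mounted at the origin on the work surface. World frame = base frame: x ahead of the robot, y to its left, z up, the work surface at z = 0. Lengths are in m, angles in rad, forces in N, time in s.
With the tool pointing down it reaches from about 0.35 to 0.975 m from the base axis. Payload 7.1 kg.
Tool frame: the origin (TCP) lies between the finger pads; the fingertips stand 11 mm ahead of it and the grasp point (between the pads) lies 8 mm behind it; z points along the fingers, y is the line along which they close (so a half turn about z gives the same grasp; the last joint's range is limited). The gripper opens to 88 mm and grips with 3 to 60 N. Pads are 20 mm wide; open, the fingers measure 115 mm over their backs; the gripper's body (75 mm by 178 mm) begins 61 mm behind the grasp point.
Start: joints at [1.151, 0.423, 1.63, -0, 1.089, -0.019], TCP at [0.244, 0.575, 0.234] pointing down, gripper open.
Joint ranges: [-3, 3], [-0.9, 2.11], [0.09, 2.58], [-1.31, 4.45], [0.11, 2.69], [-2.54, 2.54]. Speed limits (rad/s): [2.39, 2.39, 3.01, 3.14, 3.14, 3.14].

### API

Orientations are given as a rotation vector (axis times angle).
In Python, from plant import env, eyes, order gives the robot as it stands.
- The arm moves only by the shell command python3 -m crank 'ROWS'. ROWS is a JSON object whose one key "increments" holds a list of rows, each an object of numbers: "jaw": the opening, from 0 (shut) to 1 (fully open); "x", "y", "z": the shift along the world's x, y, z in m; "rx", "ry", "rz": the turn, a rotation vector about the world's x, y, z in degrees. A call has 1 to 10 rows; each row is the pose to reach, as a shift and turn from the pose commanded when the call began; what a row does not reach only later rows make up. A row lasts 1/8 s, in which the tool goes at most 62.5 mm and 10.7 degrees, less where a joint would pass 70% of its speed; a pose out of reach is approached as far as the arm can. A call with a gripper value outside its range is refused whole. The fingers move at their own pace and stop on an object; the grip force is fixed at half the most. Time passes only in rows, so rows that repeat a pose let the fingers close. It gives the time, the measured TCP pose, the force, the opening and the grip force at its end, in the units of the state.
- env.read_state(): the state, without advancing time (a new reading comes with each control period).
- eyes.snapshot(name): name is "scene" or "side" or "wrist"; returns a dict with "pixels" (420x560x3 uint8, red, green, blue), "intrinsics" (3x3 intrinsics, pixels), "rvec" (rotation vector, rad) and "tvec" (3), from world to camera coordinates, as OpenCV has them; the wrist camera has in their place "T_tool_cam" (4x4, takes a point from camera to tool coordinates, whose origin is the TCP and whose axes are the flange's). Camera axes: x right, y down, z forward; pixel columns grow to the right and rows downward; lengths in m; the calibration is good to about 2 mm. A picture is of the moment at which its call begins: read the wrist's pose just before it. There is no depth.
- order.sign_off(): hands the job in; it is judged then, once.
The state is a dict: "t": time; "joints": joint angles; "joint_velocities": joint speeds; "joint_efforts": joint torques, N m; "ee_pos": TCP position; "orientation": TCP orientation; "wrist_force": force on the tool from outside, world axes, zero at the start; "ft_torque": the same for the moment, N m; "opening": finger opening in m; "finger_force": force on a finger pad.
Only numpy, scipy, OpenCV 4.12 (cv2) and the standard library are available. Lean on these libraries where they do the work, as an engineer would, in place of code of your own. Each camera call takes 0.05 s, during which the arm holds its last target. There are 200 camera calls.

## Working session

There is one attempt and no reset: what is moved stays moved. The work goes in short steps, Python scripts to look and compute and a shell command to move; the robot and the scene stay as the last step left them, time stands still between calls to the robot, and variables do not carry over. Pictures are saved under pics/ and viewed, at most 14 in all, crops included, and the job is handed in when it is done.

```bash
ls; mkdir -p pics; cat > h.py <<'E'
import sys,cv2,numpy as np
sys.path.insert(0,'.')
from plant import env,eyes,order
from scipy.spatial.transform import Rotation as R
def snap(n,f):
    s=env.read_state(); d=eyes.snapshot(n); cv2.imwrite('pics/'+f+'.png',d['pixels'][:,:,::-1])
    K=np.array(d['intrinsics'])
    if n=='wrist':
        T=np.eye(4);T[:3,:3]=R.from_rotvec(s['orientation']).as_matrix();T[:3,3]=s['ee_pos']
        M=T@np.array(d['T_tool_cam'])
    else:
        W=np.eye(4);W[:3,:3]=R.from_rotvec(np.array(d['rvec']).ravel()).as_matrix();W[:3,3]=np.array(d['tvec']).ravel();M=np.linalg.inv(W)
    np.savez('pics/'+f+'.npz',K=K,M=M); return d['pixels']
def ray(f,u,v,z):
    q=np.load('pics/'+f+'.npz');d=q['M'][:3,:3]@np.linalg.inv(q['K'])@[u,v,1];o=q['M'][:3,3]
    return (o+d*(z-o[2])/d[2]).round(4)
def proj(f,P):
    q=np.load('pics/'+f+'.npz');W=np.linalg.inv(q['M']);c=(W[:3,:3]@np.atleast_2d(P).T+W[:3,3:]).T
    p=(q['K']@c.T).T;return (p[:,:2]/p[:,2:]).round(1)
E
python3 - <<'E'
from h import *
for n in('scene','side','wrist'): snap(n,n+'0'); print(np.load(f'pics/{n}0.npz')['M'].round(3).tolist())
s=env.read_state();print({k:np.round(v,3).tolist() for k,v in s.items()})
E
```

```text
pics
[[-0.844, 0.305, -0.441, 1.267], [0.536, 0.493, -0.686, 1.192], [0.008, -0.815, -0.58, 1.086], [0.0, 0.0, 0.0, 1.0]]
[[0.817, -0.432, 0.383, -0.025], [-0.577, -0.594, 0.561, -0.77], [-0.015, -0.679, -0.734, 1.123], [0.0, 0.0, 0.0, 1.0]]
[[0.39, 0.884, 0.257, 0.174], [0.921, -0.375, -0.11, 0.603], [-0.001, 0.279, -0.96, 0.384], [0.0, 0.0, 0.0, 1.0]]
{'t': 0.15, 'joints': [1.151, 0.424, 1.63, -0.0, 1.089, -0.019], 'joint_velocities': [-0.0, -0.003, -0.005, 0.001, -0.001, -0.0], 'joint_efforts': [0.002, -54.499, -27.392, 0.064, 0.02, -0.0], 'ee_pos': [0.244, 0.575, 0.233], 'orientation': [-0.625, -3.079, 0.002], 'wrist_force': [-0.593, 0.056, 0.668], 'ft_torque': [0.028, 0.007, 0.046], 'finger_force': 0.0, 'opening': 0.088}
```

View pics/scene0.png

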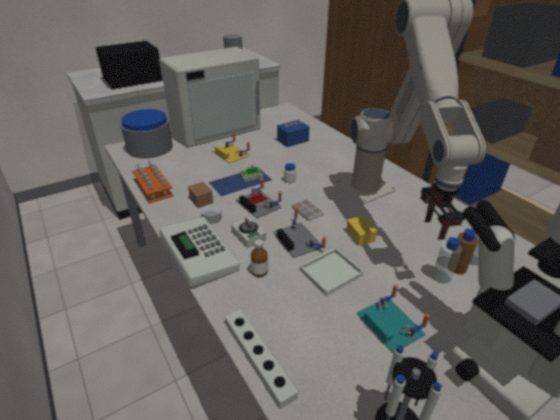

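View pics/side0.png

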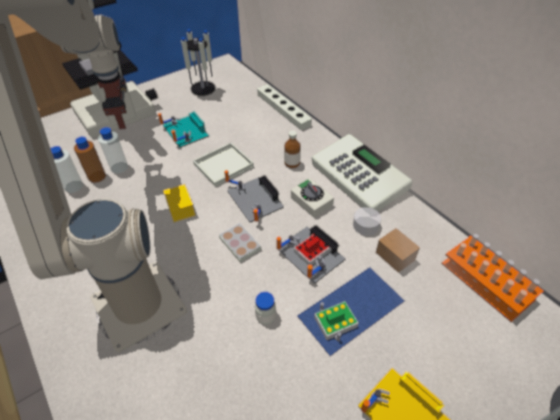

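The side view shows one green board on the mat (335,318), dock_a with the red board (313,250), dock_b, empty, at (257,197), the tray (223,163) and the dimmer (312,196). Next I'll get rough positions.

```bash
python3 - <<'E'
from h import *
for n,u,v,z in [('dimmer',312,192,.079),('docka',313,250,.03),('a post1',279,243,.077),('a post2',311,268,.077),('dockb',257,198,.008),('b post1',227,174,.077),('b post2',257,209,.077),('tray',223,163,.005),('fresh',337,316,.052),('mat',350,310,.003),('bottle top',293,137,.15),('tip',179,203,.03),('plate',240,243,.02),('jar',265,297,.09),('glove',398,247,.07),('dish',367,222,.04),('calc',360,170,.03)]: print(n,ray('side0',u,v,z)[:2])
im=cv2.imread('pics/side0.png');cv2.imwrite('pics/side0c.png',cv2.resize(im[120:370,190:430],None,fx=2.4,fy=2.4,interpolation=cv2.INTER_CUBIC))
E
```

```text
dimmer [0.6568 0.0049]
docka [ 0.5297 -0.1634]
a post1 [ 0.4375 -0.1069]
a post2 [ 0.4599 -0.2375]
dockb [0.5229 0.1512]
b post1 [0.4677 0.2578]
b post2 [0.461  0.0519]
tray [0.5216 0.3928]
fresh [ 0.4307 -0.391 ]
mat [ 0.4949 -0.3811]
bottle top [0.7304 0.2138]
tip [0.2755 0.275 ]
plate [0.3594 0.0041]
jar [ 0.2914 -0.2451]
glove [ 0.728  -0.3296]
dish [ 0.7427 -0.1836]
calc [0.9077 0.026 ]
```

View pics/side0c.png

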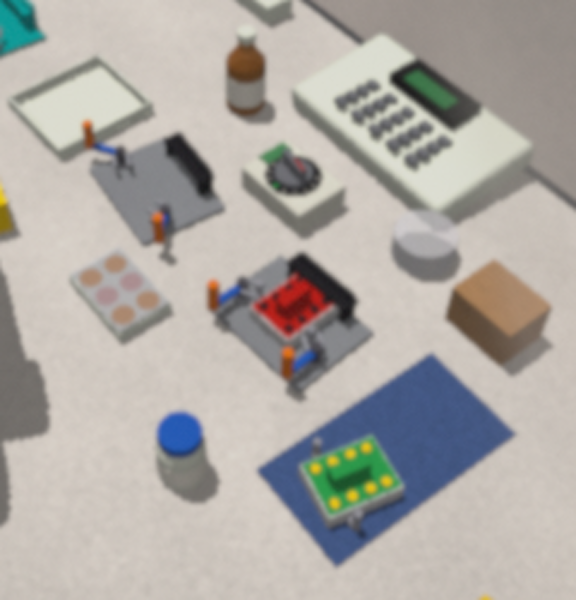

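```bash
r='';python3 -m crank '{"increments":[{"z":0.06,"x":0.03,"y":-0.03},{"z":0.12,"x":0.06,"y":-0.06,"rz":6},{"z":0.2,"x":0.12,"y":-0.12,"rz":12},{"z":0.25,"x":0.15,"y":-0.17,"rz":18},{"z":0.25,"x":0.2,"y":-0.25,"rz":22.7},{"z":0.25,"x":0.26,"y":-0.31,"rz":22.7},{"z":0.25,"x":0.26,"y":-0.36,"rz":22.7},{"z":0.25,"x":0.26,"y":-0.42,"rz":22.7},{"z":0.25,"x":0.26,"y":-0.48,"rz":22.7},{"z":0.25,"x":0.26,"y":-0.5,"rz":22.7}]}'; python3 -m crank '{"increments":[{},{}]}'; python3 - <<'E'
from h import *
snap('wrist','w1');print(np.load('pics/w1.npz')['K'])
E
```

```text
[[352.45171067   0.         274.45419461]
 [  0.         352.45171067 210.13299243]
 [  0.           0.           1.        ]]invalid input
invalid input
```

View pics/w1.png

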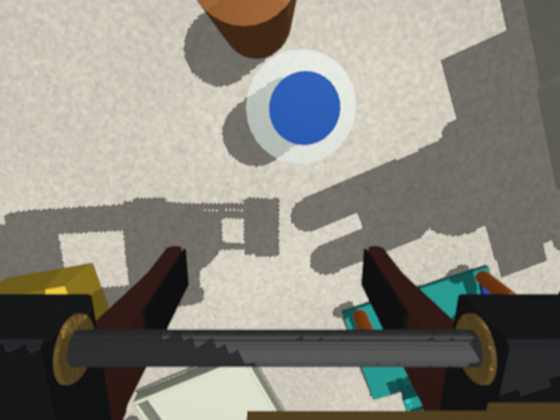

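The move was refused, so this view is still from the start pose. Rows probably need all the keys.

```bash
python3 -m crank '{"increments":[{"jaw":1,"x":0.03,"y":-0.03,"z":0.06,"rx":0,"ry":0,"rz":0},{"jaw":1,"x":0.06,"y":-0.06,"z":0.12,"rx":0,"ry":0,"rz":6},{"jaw":1,"x":0.26,"y":-0.5,"z":0.25,"rx":0,"ry":0,"rz":22.7},{"jaw":1,"x":0.26,"y":-0.5,"z":0.25,"rx":0,"ry":0,"rz":22.7},{"jaw":1,"x":0.26,"y":-0.5,"z":0.25,"rx":0,"ry":0,"rz":22.7},{"jaw":1,"x":0.26,"y":-0.5,"z":0.25,"rx":0,"ry":0,"rz":22.7},{"jaw":1,"x":0.26,"y":-0.5,"z":0.25,"rx":0,"ry":0,"rz":22.7},{"jaw":1,"x":0.26,"y":-0.5,"z":0.25,"rx":0,"ry":0,"rz":22.7},{"jaw":1,"x":0.26,"y":-0.5,"z":0.25,"rx":0,"ry":0,"rz":22.7},{"jaw":1,"x":0.26,"y":-0.5,"z":0.25,"rx":0,"ry":0,"rz":22.7}]}'
```

```text
t: 1.45
ee_pos: [0.4974, 0.0882, 0.4795]
orientation: [0.007, 3.141, 0.0]
wrist_force: [1.0, 0.4, 0.0]
opening: 0.0878
finger_force: 0.0
```

```bash
python3 -m crank '{"increments":[{"jaw":1,"x":-0.05,"y":-0.09,"z":0.05,"rx":0,"ry":0,"rz":0},{"jaw":1,"x":-0.05,"y":-0.09,"z":0.05,"rx":0,"ry":0,"rz":0},{"jaw":1,"x":-0.05,"y":-0.09,"z":0.05,"rx":0,"ry":0,"rz":0},{"jaw":1,"x":-0.05,"y":-0.09,"z":0.05,"rx":0,"ry":0,"rz":0},{"jaw":1,"x":-0.05,"y":-0.09,"z":0.05,"rx":0,"ry":0,"rz":0}]}'; python3 - <<'E'
from h import *
im=snap('wrist','w2');cv2.imwrite('pics/w2b.png',cv2.resize(im,(800,600),interpolation=cv2.INTER_CUBIC)[:,:,::-1])
print(np.load('pics/w2.npz')['M'].round(3))
E
```

```text
t: 2.08
ee_pos: [0.4471, 0.001, 0.5278]
orientation: [-0.005, -3.14, -0.0]
wrist_force: [-0.2, 0.8, -0.5]
opening: 0.0877
finger_force: 0.0
[[ 0.004  0.961  0.278  0.371]
 [ 1.    -0.004 -0.    -0.001]
 [ 0.001  0.278 -0.961  0.679]
 [ 0.     0.     0.     1.   ]]
```

View pics/w2b.png

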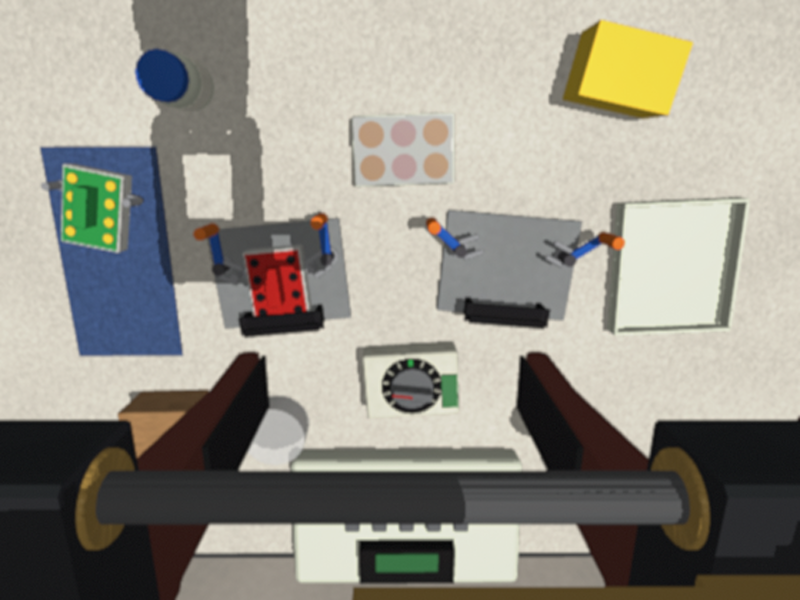

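The wrist view (800x600) shows dock_a around (283,270), dock_b (510,265), the tray (680,265), the dimmer (411,385) with its red pointer to the left (-y, about +1.5 rad), and the fresh board at (92,208).

```bash
python3 - <<'E'
from h import *
s=1/1.42857
P={'dimmer ring':[(412,385,.05)],'bar ends':[(388,383,.079),(437,391,.079)],
'a base':[(213,224,.008),(341,218,.008),(351,318,.008),(222,328,.008)],'b base':[(447,210,.008),(581,221,.008),(566,320,.008),(437,310,.008)],
'a posts L R':[(319,221,.077),(207,233,.077)],'b posts L R':[(617,243,.077),(433,227,.077)],
'spent slab corners':[(246,253,.032),(301,248,.032)],
'fresh slab':[(64,166,.027),(123,178,.027),(120,250,.027),(62,239,.027)],
'tray outer top':[(617,204,.025),(745,199,.025),(728,330,.025),(607,332,.025)]}
for k,v in P.items():
    a=np.array([ray('w2',u*s,w*s,z)[:2] for u,w,z in v]); print(k,a.tolist(),'mean',a.mean(0).round(4), 'ang',np.degrees(np.arctan2(*(a[1]-a[0])[::-1])).round(1) if len(a)>1 else '')
im=cv2.imread('pics/w2.png')
def m(lo,hi,z,box=None):
    h=cv2.cvtColor(im,cv2.COLOR_BGR2HSV); k=cv2.inRange(h,lo,hi)
    n,l,st,c=cv2.connectedComponentsWithStats(k)
    for i in range(1,n):
        if st[i,4]>40: print(lo,st[i],c[i].round(1),ray('w2',*c[i],z)[:2])
m((5,150,120),(14,255,255),.07); m((0,180,120),(4,255,255),.032)
E
```

```text
dimmer ring [[0.6738, 0.026]] mean [0.6738 0.026 ] ang 
bar ends [[0.6569, -0.0065], [0.6686, 0.0575]] mean [0.6627 0.0255] ang 79.6
a base [[0.4589, -0.2385], [0.4516, -0.0681], [0.5909, -0.0585], [0.6051, -0.2408]] mean [ 0.5266 -0.1515] ang 92.5
b base [[0.4416, 0.072], [0.4567, 0.2503], [0.595, 0.2432], [0.5796, 0.0618]] mean [0.5182 0.1568] ang 85.2
a posts L R [[0.4468, -0.0875], [0.4606, -0.2223]] mean [ 0.4537 -0.1549] ang -84.2
b posts L R [[0.4745, 0.2706], [0.4544, 0.0484]] mean [0.4644 0.1595] ang -95.2
spent slab corners [[0.4936, -0.1909], [0.4872, -0.1189]] mean [ 0.4904 -0.1549] ang 95.1
fresh slab [[0.3834, -0.4108], [0.3982, -0.3392], [0.4899, -0.3571], [0.4752, -0.4303]] mean [ 0.4367 -0.3843] ang 78.3
tray outer top [[0.433, 0.2879], [0.4272, 0.4509], [0.6047, 0.4614], [0.607, 0.2951]] mean [0.518  0.3738] ang 92.0
(5, 150, 120) [218 150  11  10  72] [222.5 154.3] [ 0.447  -0.0898]
(5, 150, 120) [299 154   9  10  62] [303.1 158.6] [0.4548 0.0489]
(5, 150, 120) [136 160   7   8  45] [139.1 163.6] [ 0.4624 -0.235 ]
(5, 150, 120) [428 166   9   9  62] [431.8 169.8] [0.4752 0.2736]
(0, 180, 120) [191 177  15   6  58] [197.  179.1] [ 0.4975 -0.145 ]
(0, 180, 120) [177 186  37  35 794] [195.4 204. ] [ 0.5456 -0.1511]
```

```bash
python3 -m crank '{"increments":[{"jaw":1,"x":0.123,"y":0.025,"z":-0.28,"rx":0,"ry":0,"rz":0},{"jaw":1,"x":0.123,"y":0.025,"z":-0.28,"rx":0,"ry":0,"rz":0},{"jaw":1,"x":0.123,"y":0.025,"z":-0.28,"rx":0,"ry":0,"rz":0},{"jaw":1,"x":0.123,"y":0.025,"z":-0.28,"rx":0,"ry":0,"rz":0},{"jaw":1,"x":0.123,"y":0.025,"z":-0.28,"rx":0,"ry":0,"rz":0},{"jaw":1,"x":0.123,"y":0.025,"z":-0.28,"rx":0,"ry":0,"rz":0},{"jaw":1,"x":0.123,"y":0.025,"z":-0.28,"rx":0,"ry":0,"rz":0}]}'; python3 - <<'E'
from h import *
im=snap('wrist','w3');cv2.imwrite('pics/w3b.png',cv2.resize(im,(800,600),interpolation=cv2.INTER_CUBIC)[:,:,::-1])
E
```

```text
t: 3.0
ee_pos: [0.5702, 0.0256, 0.2496]
orientation: [0.006, 3.142, -0.0]
wrist_force: [-0.5, -0.4, -0.5]
opening: 0.0879
finger_force: 0.0
```

View pics/w3b.png

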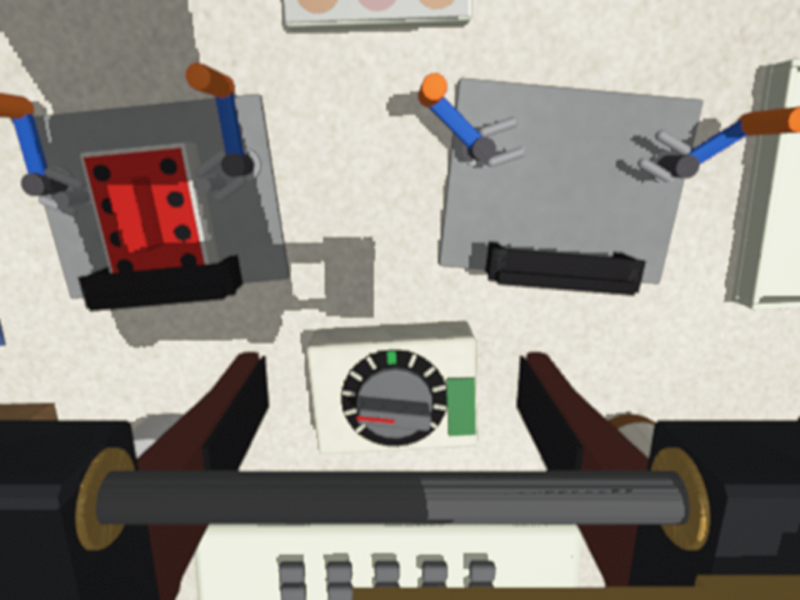

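The dimmer is sharp here. The green tick is at (391,357), and the red line on the bar top runs from (395,422) outward to (357,418).

```bash
python3 - <<'E'
from h import *
s=1/1.42857
P={'red':[(395,422,.079),(357,418,.079)],'green':[(391,357,.046)],'ring L R':[(342,398,.046),(450,396,.046)],'ring top bot':[(394,350,.046),(397,445,.046)],
'boxtop':[(307,335,.045),(472,328,.045),(476,440,.045),(320,450,.045)],
'a post L,R':[(197,73,.077)],'b post L R':[(433,84,.077)],
'a base':[(48,113,.008),(262,96,.008),(288,277,.008),(70,297,.008)],'b base':[(461,79,.008),(702,101,.008),(660,283,.008),(441,264,.008)],
'b pivots':[(686,166,.036),(484,149,.036)],'a pivots':[(237,165,.036),(36,184,.036)],
'spent slab rear corners':[(82,156,.032),(183,148,.032)]}
for k,v in P.items():
    a=np.array([ray('w3',u*s,w*s,z)[:2] for u,w,z in v]); print(k,a.round(4).tolist(),'mean',a.mean(0).round(4), 'ang',np.degrees(np.arctan2(*(a[1]-a[0])[::-1])).round(1) if len(a)>1 else '')
E
```

```text
red [[0.6785, 0.0257], [0.6752, -0.0015]] mean [0.6768 0.0121] ang -96.9
green [[0.6421, 0.0229]] mean [0.6421 0.0229] ang 
ring L R [[0.6763, -0.0154], [0.6749, 0.0686]] mean [0.6756 0.0266] ang 91.0
ring top bot [[0.6364, 0.0252], [0.718, 0.0274]] mean [0.6772 0.0263] ang 1.5
boxtop [[0.6245, -0.0401], [0.6194, 0.0836], [0.7144, 0.0906], [0.723, -0.0347]] mean [0.6703 0.0248] ang 92.4
a post L,R [[0.4477, -0.091]] mean [ 0.4477 -0.091 ] ang 
b post L R [[0.4542, 0.0488]] mean [0.4542 0.0488] ang 
a base [[0.4643, -0.2278], [0.4533, -0.0701], [0.5886, -0.0595], [0.6045, -0.2373]] mean [ 0.5277 -0.1487] ang 94.0
b base [[0.4425, 0.0742], [0.458, 0.2503], [0.5947, 0.2395], [0.5784, 0.0629]] mean [0.5184 0.1567] ang 85.0
b pivots [[0.5031, 0.2302], [0.4911, 0.0881]] mean [0.4971 0.1591] ang -94.8
a pivots [[0.5012, -0.0843], [0.5136, -0.2275]] mean [ 0.5074 -0.1559] ang -85.1
spent slab rear corners [[0.4947, -0.194], [0.4896, -0.1223]] mean [ 0.4922 -0.1582] ang 94.1
```

Knob axis is at (0.677, 0.026). The dimmer stands at about +80°, with the box yawed about 3.3°. I'll pre-turn the gripper -97° and grasp.

```bash
python3 -m crank '{"increments":[{"jaw":1,"x":0.107,"y":0,"z":0,"rx":0,"ry":0,"rz":-97},{"jaw":1,"x":0.107,"y":0,"z":0,"rx":0,"ry":0,"rz":-97},{"jaw":1,"x":0.107,"y":0,"z":0,"rx":0,"ry":0,"rz":-97},{"jaw":1,"x":0.107,"y":0,"z":0,"rx":0,"ry":0,"rz":-97},{"jaw":1,"x":0.107,"y":0,"z":0,"rx":0,"ry":0,"rz":-97},{"jaw":1,"x":0.107,"y":0,"z":0,"rx":0,"ry":0,"rz":-97},{"jaw":1,"x":0.107,"y":0,"z":0,"rx":0,"ry":0,"rz":-97},{"jaw":1,"x":0.107,"y":0,"z":0,"rx":0,"ry":0,"rz":-97},{"jaw":1,"x":0.107,"y":0,"z":0,"rx":0,"ry":0,"rz":-97},{"jaw":1,"x":0.107,"y":0,"z":0,"rx":0,"ry":0,"rz":-97}]}'; python3 -m crank '{"increments":[{"jaw":1,"x":0,"y":0,"z":-0.06,"rx":0,"ry":0,"rz":0},{"jaw":1,"x":0,"y":0,"z":-0.12,"rx":0,"ry":0,"rz":0},{"jaw":1,"x":0,"y":0,"z":-0.15,"rx":0,"ry":0,"rz":0},{"jaw":1,"x":0,"y":0,"z":-0.18,"rx":0,"ry":0,"rz":0},{"jaw":1,"x":0,"y":0,"z":-0.18,"rx":0,"ry":0,"rz":0}]}'; python3 -c "
from h import *;print(np.round(env.read_state()['joints'],2))"
```

```text
t: 4.3
ee_pos: [0.6776, 0.0251, 0.2519]
orientation: [2.354, 2.076, 0.005]
wrist_force: [-0.2, 0.8, 0.0]
opening: 0.0876
finger_force: 0.0
t: 4.92
ee_pos: [0.6759, 0.025, 0.0679]
orientation: [-2.353, -2.079, 0.003]
wrist_force: [-0.3, -1.0, -0.2]
opening: 0.0881
finger_force: 0.0
[0.02 0.7  1.59 0.   0.86 0.14]
```

```bash
python3 -m crank '{"increments":[{"jaw":0,"x":0,"y":0,"z":0,"rx":0,"ry":0,"rz":0},{"jaw":0,"x":0,"y":0,"z":0,"rx":0,"ry":0,"rz":0},{"jaw":0,"x":0,"y":0,"z":0,"rx":0,"ry":0,"rz":0},{"jaw":0,"x":0,"y":0,"z":0,"rx":0,"ry":0,"rz":0},{"jaw":0,"x":0,"y":0,"z":0,"rx":0,"ry":0,"rz":0},{"jaw":0,"x":0,"y":0,"z":0,"rx":0,"ry":0,"rz":0},{"jaw":0,"x":0,"y":0,"z":0,"rx":0,"ry":0,"rz":0},{"jaw":0,"x":0,"y":0,"z":0,"rx":0,"ry":0,"rz":0}]}';  python3 -m crank '{"increments":[{"jaw":0,"x":0,"y":0,"z":0,"rx":0,"ry":0,"rz":-8},{"jaw":0,"x":0,"y":0,"z":0,"rx":0,"ry":0,"rz":-16},{"jaw":0,"x":0,"y":0,"z":0,"rx":0,"ry":0,"rz":-25},{"jaw":0,"x":0,"y":0,"z":0,"rx":0,"ry":0,"rz":-34},{"jaw":0,"x":0,"y":0,"z":0,"rx":0,"ry":0,"rz":-43},{"jaw":0,"x":0,"y":0,"z":0,"rx":0,"ry":0,"rz":-52},{"jaw":0,"x":0,"y":0,"z":0,"rx":0,"ry":0,"rz":-61},{"jaw":0,"x":0,"y":0,"z":0,"rx":0,"ry":0,"rz":-70},{"jaw":0,"x":0,"y":0,"z":0,"rx":0,"ry":0,"rz":-80},{"jaw":0,"x":0,"y":0,"z":0,"rx":0,"ry":0,"rz":-80}]}'
python3 -m crank '{"increments":[{"jaw":0,"x":0,"y":0,"z":0,"rx":0,"ry":0,"rz":0},{"jaw":0,"x":0,"y":0,"z":0,"rx":0,"ry":0,"rz":0},{"jaw":1,"x":0,"y":0,"z":0,"rx":0,"ry":0,"rz":0},{"jaw":1,"x":0,"y":0,"z":0,"rx":0,"ry":0,"rz":0},{"jaw":1,"x":0,"y":0,"z":0,"rx":0,"ry":0,"rz":0},{"jaw":1,"x":0,"y":0,"z":0.06,"rx":0,"ry":0,"rz":0},{"jaw":1,"x":0,"y":0,"z":0.12,"rx":0,"ry":0,"rz":0},{"jaw":1,"x":0,"y":0,"z":0.18,"rx":0,"ry":0,"rz":0}]}'
```

```text
t: 5.92
ee_pos: [0.6768, 0.0251, 0.0688]
orientation: [-2.357, -2.076, 0.0]
wrist_force: [-2.7, 0.1, 4.4]
opening: 0.0117
finger_force: 30.1
t: 7.18
ee_pos: [0.6756, 0.0264, 0.0688]
orientation: [-3.139, -0.072, 0.005]
wrist_force: [-5.0, 5.2, 3.4]
opening: 0.0118
finger_force: 30.0
t: 8.18
ee_pos: [0.6769, 0.0249, 0.2506]
orientation: [3.141, 0.075, -0.0]
wrist_force: [0.9, -0.3, 0.5]
opening: 0.0685
finger_force: 0.0
```

```bash
python3 -m crank '{"increments":[{"jaw":1,"x":-0.11,"y":-0.05,"z":0,"rx":0,"ry":0,"rz":92},{"jaw":1,"x":-0.11,"y":-0.05,"z":0,"rx":0,"ry":0,"rz":92},{"jaw":1,"x":-0.11,"y":-0.05,"z":0,"rx":0,"ry":0,"rz":92},{"jaw":1,"x":-0.11,"y":-0.05,"z":0,"rx":0,"ry":0,"rz":92},{"jaw":1,"x":-0.11,"y":-0.05,"z":0,"rx":0,"ry":0,"rz":92},{"jaw":1,"x":-0.11,"y":-0.05,"z":0,"rx":0,"ry":0,"rz":92},{"jaw":1,"x":-0.11,"y":-0.05,"z":0,"rx":0,"ry":0,"rz":92},{"jaw":1,"x":-0.11,"y":-0.05,"z":0,"rx":0,"ry":0,"rz":92},{"jaw":1,"x":-0.11,"y":-0.05,"z":0,"rx":0,"ry":0,"rz":92}]}' >/dev/null; python3 -m crank '{"increments":[{"jaw":1,"x":0,"y":0,"z":0,"rx":0,"ry":0,"rz":90},{"jaw":1,"x":0,"y":0,"z":0,"rx":0,"ry":0,"rz":90},{"jaw":1,"x":0,"y":0,"z":0,"rx":0,"ry":0,"rz":90},{"jaw":1,"x":0,"y":0,"z":0,"rx":0,"ry":0,"rz":90},{"jaw":1,"x":0,"y":0,"z":0,"rx":0,"ry":0,"rz":90},{"jaw":1,"x":0,"y":0,"z":0,"rx":0,"ry":0,"rz":90},{"jaw":1,"x":0,"y":0,"z":0,"rx":0,"ry":0,"rz":90},{"jaw":1,"x":0,"y":0,"z":0,"rx":0,"ry":0,"rz":90},{"jaw":1,"x":0,"y":0,"z":0,"rx":0,"ry":0,"rz":90},{"jaw":1,"x":0,"y":0,"z":0,"rx":0,"ry":0,"rz":90}]}';python3 - <<'E'
from h import *
im=snap('wrist','w4');cv2.imwrite('pics/w4b.png',cv2.resize(im,(800,600),interpolation=cv2.INTER_CUBIC)[:,:,::-1])
E
```

```text
t: 10.55
ee_pos: [0.567, -0.0251, 0.2489]
orientation: [-0.128, 3.139, -0.0]
wrist_force: [-0.3, -1.1, -0.4]
opening: 0.0877
finger_force: 0.0
```

View pics/w4b.png

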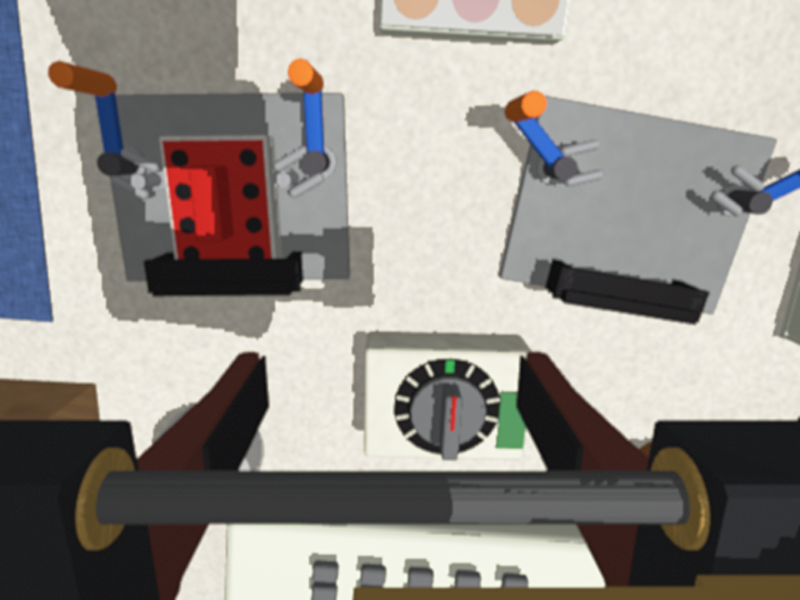

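The pointer runs from (453,430) to (454,396), roughly at the green tick (450,367). I'll check it numerically and measure dock_a.

```bash
python3 - <<'E'
from h import *
s=1/1.42857
P={'red':[(452.5,430,.079),(454.5,396,.079)],'green':[(450,367,.046)],'ring L R':[(394,405,.046),(500,405,.046)],'ring t b':[(450,358,.046),(448,455,.046)],
'boxtop':[(366,348,.045),(524,352,.045)],'box left':[(366,348,.045),(366,455,.045)],
'a posts L R':[(300,72,.077),(62,73,.077)],
'a base':[(87,95,.008),(343,94,.008),(350,277,.008),(125,278,.008)],'a pivots':[(314,161,.036),(110,162,.036)],
'spent slab rear corners top':[(160,137,.032),(268,137,.032)], 'a wall front low':[(148,260,.042),(301,256,.042)],
'b base':[(540,95,.008),(776,137,.008),(712,313,.008),(501,276,.008)],'b piv':[(759,202,.036),(566,168,.036)],'b post':[(533,104,.077)]}
for k,v in P.items():
    a=np.array([ray('w4',u*s,w*s,z)[:2] for u,w,z in v]); print(k,a.round(4).tolist(),'mean',a.mean(0).round(4), 'ang',np.degrees(np.arctan2(*(a[1]-a[0])[::-1])).round(1) if len(a)>1 else '')
E
```

```text
red [[0.6774, 0.0258], [0.6506, 0.0241]] mean [0.664 0.025] ang -176.4
green [[0.643, 0.0238]] mean [0.643  0.0238] ang 
ring L R [[0.6785, -0.0161], [0.6718, 0.0663]] mean [0.6751 0.0251] ang 94.6
ring t b [[0.6357, 0.0229], [0.7194, 0.0309]] mean [0.6776 0.0269] ang 5.5
boxtop [[0.6332, -0.0411], [0.6267, 0.0784]] mean [0.63   0.0186] ang 93.1
box left [[0.6332, -0.0411], [0.7254, -0.0349]] mean [ 0.6793 -0.038 ] ang 3.8
a posts L R [[0.4494, -0.0909], [0.4614, -0.231]] mean [ 0.4554 -0.161 ] ang -85.1
a base [[0.4684, -0.2567], [0.4526, -0.0718], [0.5883, -0.0588], [0.6038, -0.2383]] mean [ 0.5283 -0.1564] ang 94.9
a pivots [[0.5004, -0.0868], [0.5127, -0.2285]] mean [ 0.5066 -0.1577] ang -85.0
spent slab rear corners top [[0.4931, -0.1948], [0.487, -0.1199]] mean [ 0.49   -0.1574] ang 94.7
a wall front low [[0.5791, -0.203], [0.5672, -0.0927]] mean [ 0.5732 -0.1478] ang 96.2
b base [[0.4416, 0.0707], [0.4561, 0.2498], [0.5944, 0.2378], [0.5776, 0.0616]] mean [0.5174 0.155 ] ang 85.4
b piv [[0.5028, 0.2304], [0.4908, 0.0891]] mean [0.4968 0.1598] ang -94.9
b post [[0.4557, 0.049]] mean [0.4557 0.049 ] ang
```

The dimmer is within 0.01 rad of zero. Dock_a centre is (0.528,-0.156), yaw +5°, and dock_b centre is (0.518,0.158), yaw -5°. Next is the left lever of dock_a.

```bash
python3 -m crank '{"increments":[{"jaw":0.6,"x":-0.118,"y":-0.066,"z":0,"rx":0,"ry":0,"rz":0},{"jaw":0.6,"x":-0.118,"y":-0.066,"z":0,"rx":0,"ry":0,"rz":0},{"jaw":0.6,"x":-0.118,"y":-0.066,"z":-0.05,"rx":0,"ry":0,"rz":0},{"jaw":0.6,"x":-0.118,"y":-0.066,"z":-0.11,"rx":0,"ry":0,"rz":0},{"jaw":0.6,"x":-0.118,"y":-0.066,"z":-0.15,"rx":0,"ry":0,"rz":0},{"jaw":0.6,"x":-0.118,"y":-0.066,"z":-0.19,"rx":0,"ry":0,"rz":0},{"jaw":0.6,"x":-0.118,"y":-0.066,"z":-0.19,"rx":0,"ry":0,"rz":0},{"jaw":0,"x":-0.118,"y":-0.066,"z":-0.19,"rx":0,"ry":0,"rz":0},{"jaw":0,"x":-0.118,"y":-0.066,"z":-0.19,"rx":0,"ry":0,"rz":0},{"jaw":0,"x":-0.118,"y":-0.066,"z":-0.19,"rx":0,"ry":0,"rz":0}]}'; python3 -m crank '{"increments":[{"jaw":0,"x":0,"y":0,"z":0,"rx":0,"ry":0,"rz":0},{"jaw":0,"x":0,"y":0,"z":0,"rx":0,"ry":0,"rz":0},{"jaw":0,"x":0,"y":0.009,"z":0,"rx":0,"ry":0,"rz":0},{"jaw":0,"x":0.002,"y":0.018,"z":0,"rx":0,"ry":0,"rz":0},{"jaw":0,"x":0.005,"y":0.0265,"z":0,"rx":0,"ry":0,"rz":0},{"jaw":0,"x":0.01,"y":0.035,"z":0,"rx":0,"ry":0,"rz":0},{"jaw":0,"x":0.014,"y":0.04,"z":0,"rx":0,"ry":0,"rz":0},{"jaw":0,"x":0.019,"y":0.045,"z":0,"rx":0,"ry":0,"rz":0},{"jaw":0,"x":0.019,"y":0.045,"z":0,"rx":0,"ry":0,"rz":0}]}'
```

```text
t: 11.85
ee_pos: [0.4499, -0.0911, 0.0602]
orientation: [-0.13, 3.136, -0.001]
wrist_force: [-0.1, -0.1, -0.1]
opening: 0.0262
finger_force: 0.0
t: 12.98
ee_pos: [0.4682, -0.046, 0.0593]
orientation: [-0.13, 3.139, -0.0]
wrist_force: [-2.2, -0.4, 5.3]
opening: 0.0155
finger_force: 30.0
```

```bash
python3 -m crank '{"increments":[{"jaw":0,"x":0.002,"y":0.002,"z":0,"rx":0,"ry":0,"rz":0},{"jaw":0,"x":0.003,"y":0.003,"z":0,"rx":0,"ry":0,"rz":0},{"jaw":0,"x":0.003,"y":0.003,"z":0,"rx":0,"ry":0,"rz":0}]}';  python3 -m crank '{"increments":[{"jaw":0.6,"x":0,"y":0,"z":0,"rx":0,"ry":0,"rz":0},{"jaw":0.6,"x":0,"y":0,"z":0,"rx":0,"ry":0,"rz":0},{"jaw":0.6,"x":0,"y":0,"z":0,"rx":0,"ry":0,"rz":0},{"jaw":0.6,"x":0,"y":0,"z":0.05,"rx":0,"ry":0,"rz":0},{"jaw":0.6,"x":-0.01,"y":-0.06,"z":0.06,"rx":0,"ry":0,"rz":0},{"jaw":0.6,"x":-0.01,"y":-0.12,"z":0.06,"rx":0,"ry":0,"rz":0},{"jaw":0.6,"x":-0.01,"y":-0.188,"z":0.06,"rx":0,"ry":0,"rz":0},{"jaw":0.6,"x":-0.01,"y":-0.188,"z":0.06,"rx":0,"ry":0,"rz":0},{"jaw":0.6,"x":-0.01,"y":-0.188,"z":0.03,"rx":0,"ry":0,"rz":0},{"jaw":0.6,"x":-0.01,"y":-0.188,"z":0,"rx":0,"ry":0,"rz":0}]}'
```

```text
t: 13.35
ee_pos: [0.4706, -0.0435, 0.0592]
orientation: [0.129, -3.138, 0.001]
wrist_force: [-2.8, -5.9, 6.7]
opening: 0.0154
finger_force: 30.0
t: 14.6
ee_pos: [0.461, -0.2301, 0.0583]
orientation: [-0.13, 3.139, 0.0]
wrist_force: [-0.0, -0.6, -0.6]
opening: 0.0523
finger_force: 0.0
```

```bash
python3 -m crank '{"increments":[{"jaw":0,"x":0,"y":0,"z":0,"rx":0,"ry":0,"rz":0},{"jaw":0,"x":0,"y":0,"z":0,"rx":0,"ry":0,"rz":0},{"jaw":0,"x":0,"y":0,"z":0,"rx":0,"ry":0,"rz":0},{"jaw":0,"x":0,"y":0,"z":0,"rx":0,"ry":0,"rz":0},{"jaw":0,"x":0,"y":0,"z":0,"rx":0,"ry":0,"rz":0},{"jaw":0,"x":0.002,"y":-0.009,"z":0,"rx":0,"ry":0,"rz":0},{"jaw":0,"x":0.005,"y":-0.017,"z":0,"rx":0,"ry":0,"rz":0},{"jaw":0,"x":0.0092,"y":-0.0253,"z":0,"rx":0,"ry":0,"rz":0}]}'; python3 -m crank '{"increments":[{"jaw":0,"x":0.006,"y":-0.008,"z":0,"rx":0,"ry":0,"rz":0},{"jaw":0,"x":0.013,"y":-0.013,"z":0,"rx":0,"ry":0,"rz":0},{"jaw":0,"x":0.0185,"y":-0.0165,"z":0,"rx":0,"ry":0,"rz":0},{"jaw":0,"x":0.0185,"y":-0.0165,"z":0,"rx":0,"ry":0,"rz":0},{"jaw":0,"x":0.021,"y":-0.018,"z":0,"rx":0,"ry":0,"rz":0},{"jaw":0,"x":0.022,"y":-0.019,"z":0,"rx":0,"ry":0,"rz":0}]}'
```

```text
t: 15.6
ee_pos: [0.4696, -0.2551, 0.0595]
orientation: [0.13, -3.137, -0.003]
wrist_force: [-2.8, 8.0, 11.4]
opening: 0.0151
finger_force: 30.0
t: 16.35
ee_pos: [0.4899, -0.2729, 0.0593]
orientation: [0.13, -3.134, -0.007]
wrist_force: [-8.1, 12.1, 17.3]
opening: 0.0156
finger_force: 30.0
```

```bash
python3 -m crank '{"increments":[{"jaw":0.6,"x":0,"y":0,"z":0,"rx":0,"ry":0,"rz":0},{"jaw":0.6,"x":0,"y":0,"z":0,"rx":0,"ry":0,"rz":0},{"jaw":0.6,"x":0,"y":0,"z":0,"rx":0,"ry":0,"rz":0},{"jaw":0.6,"x":0,"y":0,"z":0.05,"rx":0,"ry":0,"rz":0},{"jaw":1,"x":-0.03,"y":0.05,"z":0.1,"rx":0,"ry":0,"rz":0},{"jaw":1,"x":-0.08,"y":0.115,"z":0.14,"rx":0,"ry":0,"rz":0},{"jaw":1,"x":-0.08,"y":0.115,"z":0.14,"rx":0,"ry":0,"rz":0},{"jaw":1,"x":-0.08,"y":0.115,"z":0.14,"rx":0,"ry":0,"rz":0}]}';python3 - <<'E'
from h import *
im=snap('wrist','w5');cv2.imwrite('pics/w5b.png',cv2.resize(im,(800,600),interpolation=cv2.INTER_CUBIC)[:,:,::-1])
E
```

```text
t: 17.35
ee_pos: [0.4115, -0.1591, 0.2001]
orientation: [-0.132, 3.137, -0.001]
wrist_force: [1.4, -0.4, -0.4]
opening: 0.087
finger_force: 0.0
```

View pics/w5b.png

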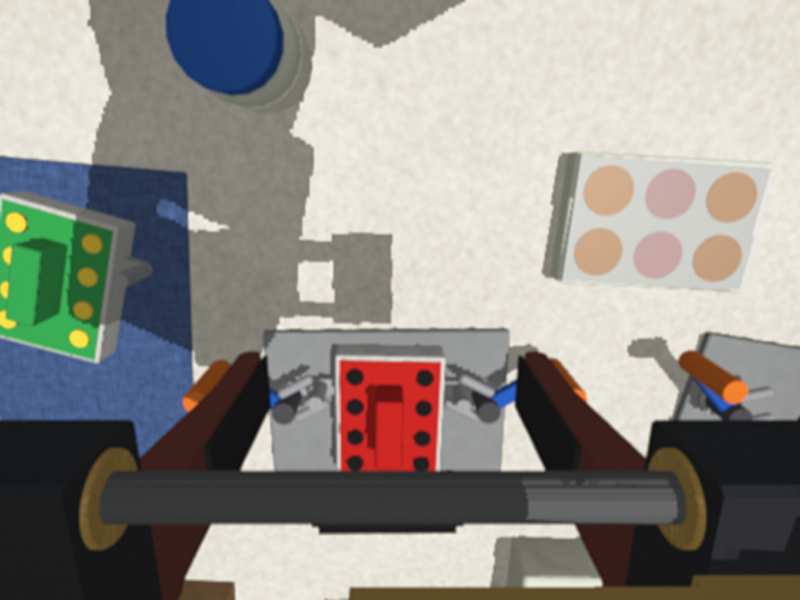

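The board is pried free, with its rear edge at (336-443, 357) and both levers out. Now I'll work out the grasp.

```bash
python3 - <<'E'
from h import *
s=1/1.42857
P={'rear':[(336,357,.032),(443,357,.032)],'piv':[(488,410,.036),(285,411,.036)],'base rear':[(266,331,.008),(508,330,.008)],'rib top rear':[(377,402,.06),(402,402,.06)],
'fresh top slab':[(1,200,.027),(118,224,.027),(101,355,.027)],'jar top':[(222,25,.09)]}
for k,v in P.items():
    a=np.array([ray('w5',u*s,w*s,z)[:2] for u,w,z in v]); print(k,a.round(4).tolist(),'mean',a.mean(0).round(4), 'ang',np.degrees(np.arctan2(*(a[1]-a[0])[::-1])).round(1) if len(a)>1 else '')
E
```

```text
rear [[0.472, -0.1943], [0.4659, -0.1215]] mean [ 0.469  -0.1579] ang 94.8
piv [[0.5011, -0.0863], [0.5138, -0.2273]] mean [ 0.5074 -0.1568] ang -84.9
base rear [[0.4663, -0.2479], [0.4508, -0.0736]] mean [ 0.4586 -0.1608] ang 95.1
rib top rear [[0.4888, -0.1641], [0.4875, -0.1482]] mean [ 0.4882 -0.1562] ang 94.7
fresh top slab [[0.3848, -0.4121], [0.3939, -0.3392], [0.4863, -0.3572]] mean [ 0.4217 -0.3695] ang 82.9
jar top [[0.285, -0.2511]] mean [ 0.285  -0.2511] ang
```

```bash
python3 -m crank '{"increments":[{"jaw":0.5,"x":0.101,"y":0.004,"z":0,"rx":0,"ry":0,"rz":0},{"jaw":0.5,"x":0.101,"y":0.004,"z":0,"rx":0,"ry":0,"rz":0},{"jaw":0.5,"x":0.101,"y":0.004,"z":-0.05,"rx":0,"ry":0,"rz":0},{"jaw":0.5,"x":0.101,"y":0.004,"z":-0.1,"rx":0,"ry":0,"rz":0},{"jaw":0.5,"x":0.101,"y":0.004,"z":-0.13,"rx":0,"ry":0,"rz":0},{"jaw":0.5,"x":0.101,"y":0.004,"z":-0.152,"rx":0,"ry":0,"rz":0},{"jaw":0.5,"x":0.101,"y":0.004,"z":-0.152,"rx":0,"ry":0,"rz":0}]}'; python3 -m crank '{"increments":[{"jaw":0,"x":0,"y":0,"z":0,"rx":0,"ry":0,"rz":0},{"jaw":0,"x":0,"y":0,"z":0,"rx":0,"ry":0,"rz":0},{"jaw":0,"x":0,"y":0,"z":0,"rx":0,"ry":0,"rz":0},{"jaw":0,"x":0,"y":0,"z":0,"rx":0,"ry":0,"rz":0},{"jaw":0,"x":0,"y":0,"z":0,"rx":0,"ry":0,"rz":0},{"jaw":0,"x":0,"y":0,"z":0,"rx":0,"ry":0,"rz":0}]}'
```

```text
t: 18.27
ee_pos: [0.5137, -0.1571, 0.0447]
orientation: [0.129, -3.138, -0.001]
wrist_force: [-0.2, 0.8, -0.6]
opening: 0.0437
finger_force: 0.0
t: 19.02
ee_pos: [0.5128, -0.1561, 0.0467]
orientation: [0.13, -3.138, -0.0]
wrist_force: [-1.5, 1.4, -1.6]
opening: 0.0177
finger_force: 30.0
```

```bash
python3 -m crank '{"increments":[{"jaw":0,"x":0,"y":0,"z":0.02,"rx":0,"ry":0,"rz":0},{"jaw":0,"x":0,"y":0,"z":0.05,"rx":0,"ry":0,"rz":0},{"jaw":0,"x":0,"y":0,"z":0.08,"rx":0,"ry":0,"rz":0},{"jaw":0,"x":0,"y":0,"z":0.12,"rx":0,"ry":0,"rz":0},{"jaw":0,"x":0,"y":0,"z":0.12,"rx":0,"ry":0,"rz":0}]}'; python3 -m crank '{"increments":[{"jaw":0,"x":-0.02,"y":0.05,"z":0.04,"rx":0,"ry":0,"rz":0},{"jaw":0,"x":-0.05,"y":0.1,"z":0.08,"rx":0,"ry":0,"rz":0},{"jaw":0,"x":-0.08,"y":0.15,"z":0.08,"rx":0,"ry":0,"rz":0},{"jaw":0,"x":-0.1,"y":0.2,"z":0.08,"rx":0,"ry":0,"rz":-3},{"jaw":0,"x":-0.1,"y":0.25,"z":0.08,"rx":0,"ry":0,"rz":-3},{"jaw":0,"x":-0.1,"y":0.3,"z":0.08,"rx":0,"ry":0,"rz":-3},{"jaw":0,"x":-0.1,"y":0.35,"z":0.08,"rx":0,"ry":0,"rz":-3},{"jaw":0,"x":-0.1,"y":0.4,"z":0.08,"rx":0,"ry":0,"rz":-3},{"jaw":0,"x":-0.1,"y":0.45,"z":0.08,"rx":0,"ry":0,"rz":-3},{"jaw":0,"x":-0.1,"y":0.45,"z":0.08,"rx":0,"ry":0,"rz":-3}]}'; python3 - <<'E'
from h import *
im=snap('wrist','w6');cv2.imwrite('pics/w6b.png',cv2.resize(im,(800,600),interpolation=cv2.INTER_CUBIC)[:,:,::-1])
E
```

```text
t: 19.65
ee_pos: [0.5155, -0.157, 0.1697]
orientation: [-0.13, 3.132, -0.004]
wrist_force: [0.5, -0.1, -2.1]
opening: 0.0181
finger_force: 30.0
t: 20.9
ee_pos: [0.4128, 0.2964, 0.2454]
orientation: [0.053, -3.14, 0.0]
wrist_force: [-1.2, -0.2, -2.4]
opening: 0.0179
finger_force: 30.0
```

View pics/w6b.png

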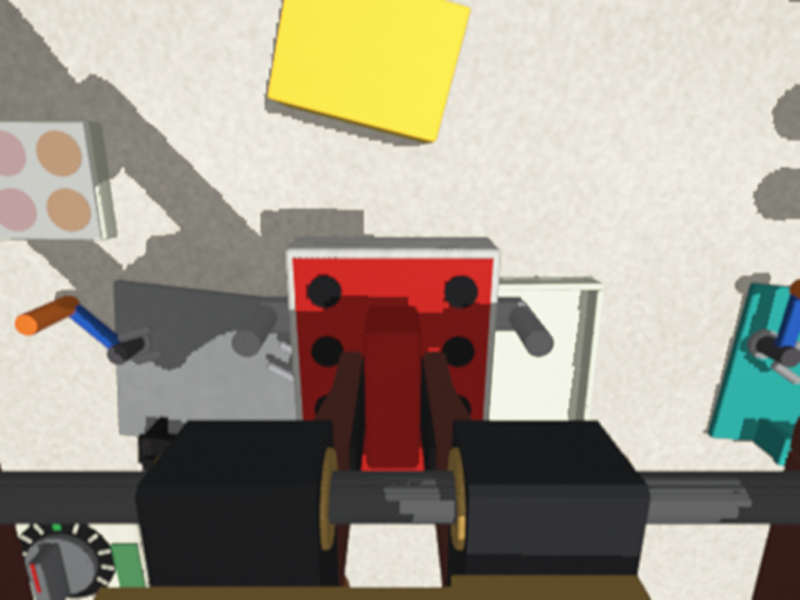

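The board hangs level. The tray's rear-right outer corner is at (602,281), with its right wall running down from there.

```bash
python3 - <<'E'
from h import *
s=1/1.42857
for k,v in {'w6':[(602,281),(502,278),(590,420)],'w3':[(795,62),(736,303)],'w2':[(617,204),(745,199),(728,330),(607,332)]}.items(): print(k,[ray(k,u*s,w*s,.025)[:2].tolist() for u,w in v])
for p in [(.5,.38),(.51,.376)]:
  c=np.array([[x,y] for x in(-.09,.09) for y in (-.08,.08)])@R.from_euler('z',2,degrees=True).as_matrix()[:2,:2].T+p
  print(p,[(proj(f,np.c_[c,[.025]*4])/s).round().tolist() for f in('w2','w6')])
E
```

```text
w6 [[0.424, 0.4549], [0.4243, 0.3786], [0.542, 0.4627]]
w3 [[0.4349, 0.2999], [0.6067, 0.2917]]
w2 [[0.433, 0.2879], [0.4272, 0.4509], [0.6047, 0.4614], [0.607, 0.2951]]
(0.5, 0.38) [[[626.0, 188.0], [753.0, 183.0], [614.0, 322.0], [732.0, 318.0]], [[395.0, 260.0], [608.0, 259.0], [395.0, 468.0], [583.0, 467.0]]]
(0.51, 0.376) [[[622.0, 196.0], [748.0, 191.0], [610.0, 329.0], [727.0, 325.0]], [[389.0, 272.0], [601.0, 272.0], [390.0, 478.0], [577.0, 477.0]]]
```

```bash
python3 -m crank '{"increments":[{"jaw":0,"x":0.05,"y":0.04,"z":0,"rx":0,"ry":0,"rz":0},{"jaw":0,"x":0.1,"y":0.079,"z":-0.02,"rx":0,"ry":0,"rz":0},{"jaw":0,"x":0.1,"y":0.079,"z":-0.06,"rx":0,"ry":0,"rz":0},{"jaw":0,"x":0.1,"y":0.079,"z":-0.1,"rx":0,"ry":0,"rz":0},{"jaw":0,"x":0.1,"y":0.079,"z":-0.13,"rx":0,"ry":0,"rz":0},{"jaw":0,"x":0.1,"y":0.079,"z":-0.16,"rx":0,"ry":0,"rz":0},{"jaw":0,"x":0.1,"y":0.079,"z":-0.18,"rx":0,"ry":0,"rz":0},{"jaw":0,"x":0.1,"y":0.079,"z":-0.195,"rx":0,"ry":0,"rz":0},{"jaw":0,"x":0.1,"y":0.079,"z":-0.2,"rx":0,"ry":0,"rz":0},{"jaw":0,"x":0.1,"y":0.079,"z":-0.2,"rx":0,"ry":0,"rz":0}]}'
```

```text
t: 22.2
ee_pos: [0.5137, 0.3718, 0.0496]
orientation: [-0.047, 3.141, -0.002]
wrist_force: [-5.7, -8.8, 20.9]
opening: 0.0177
finger_force: 30.0
```

```bash
python3 -m crank '{"increments":[{"jaw":0.5,"x":0,"y":0,"z":0,"rx":0,"ry":0,"rz":0},{"jaw":0.5,"x":0,"y":0,"z":0,"rx":0,"ry":0,"rz":0},{"jaw":0.5,"x":0,"y":0,"z":0,"rx":0,"ry":0,"rz":0},{"jaw":0.5,"x":0,"y":0,"z":0.05,"rx":0,"ry":0,"rz":0},{"jaw":0.5,"x":-0.02,"y":0,"z":0.1,"rx":0,"ry":0,"rz":0},{"jaw":1,"x":-0.06,"y":-0.04,"z":0.15,"rx":0,"ry":0,"rz":0},{"jaw":1,"x":-0.1,"y":-0.07,"z":0.2,"rx":0,"ry":0,"rz":0},{"jaw":1,"x":-0.1,"y":-0.07,"z":0.2,"rx":0,"ry":0,"rz":0},{"jaw":1,"x":-0.1,"y":-0.07,"z":0.2,"rx":0,"ry":0,"rz":0}]}'; python3 - <<'E'
from h import *
im=snap('wrist','w7');cv2.imwrite('pics/w7b.png',cv2.resize(im,(800,600),interpolation=cv2.INTER_CUBIC)[:,:,::-1])
E
```

```text
t: 23.32
ee_pos: [0.4133, 0.3029, 0.2482]
orientation: [-0.048, 3.139, 0.003]
wrist_force: [1.2, -0.6, 0.4]
opening: 0.0806
finger_force: 0.0
```

View pics/w7b.png

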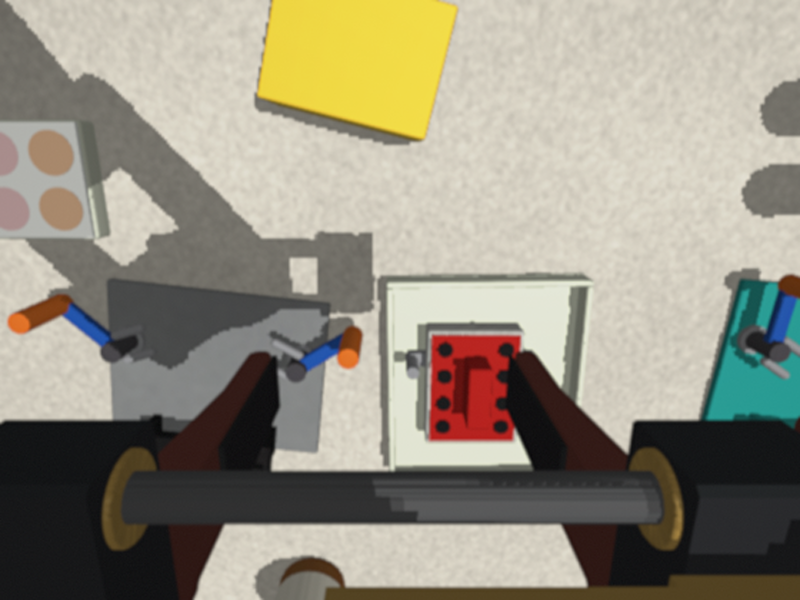

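The dead board lies flat in the tray, with slab corners at (428,325) to (520,440), clear of the walls. Now over to the mat.

```bash
python3 -m crank '{"increments":[{"jaw":1,"x":0,"y":-0.06,"z":0,"rx":0,"ry":0,"rz":0},{"jaw":1,"x":0,"y":-0.12,"z":0,"rx":0,"ry":0,"rz":0},{"jaw":1,"x":0,"y":-0.18,"z":0,"rx":0,"ry":0,"rz":0},{"jaw":1,"x":0,"y":-0.24,"z":0,"rx":0,"ry":0,"rz":0},{"jaw":1,"x":0,"y":-0.3,"z":0,"rx":0,"ry":0,"rz":0},{"jaw":1,"x":0,"y":-0.36,"z":0,"rx":0,"ry":0,"rz":0},{"jaw":1,"x":0,"y":-0.42,"z":0,"rx":0,"ry":0,"rz":0},{"jaw":1,"x":0,"y":-0.48,"z":0,"rx":0,"ry":0,"rz":0},{"jaw":1,"x":-0.02,"y":-0.53,"z":0,"rx":0,"ry":0,"rz":0},{"jaw":1,"x":-0.03,"y":-0.58,"z":0,"rx":0,"ry":0,"rz":0}]}' >/dev/null; python3 -m crank '{"increments":[{"jaw":1,"x":-0.025,"y":-0.1,"z":-0.01,"rx":0,"ry":0,"rz":-13},{"jaw":1,"x":-0.025,"y":-0.1,"z":-0.01,"rx":0,"ry":0,"rz":-13},{"jaw":1,"x":-0.025,"y":-0.1,"z":-0.01,"rx":0,"ry":0,"rz":-13},{"jaw":1,"x":-0.025,"y":-0.1,"z":-0.01,"rx":0,"ry":0,"rz":-13},{"jaw":1,"x":-0.025,"y":-0.1,"z":-0.01,"rx":0,"ry":0,"rz":-13}]}'; python3 - <<'E'
from h import *
im=snap('wrist','w8');cv2.imwrite('pics/w8b.png',cv2.resize(im,(800,600),interpolation=cv2.INTER_CUBIC)[:,:,::-1])
E
```

```text
t: 25.25
ee_pos: [0.3586, -0.3761, 0.2364]
orientation: [-0.306, -3.126, -0.001]
wrist_force: [0.2, 0.3, 0.3]
opening: 0.0877
finger_force: 0.0
```

View pics/w8b.png

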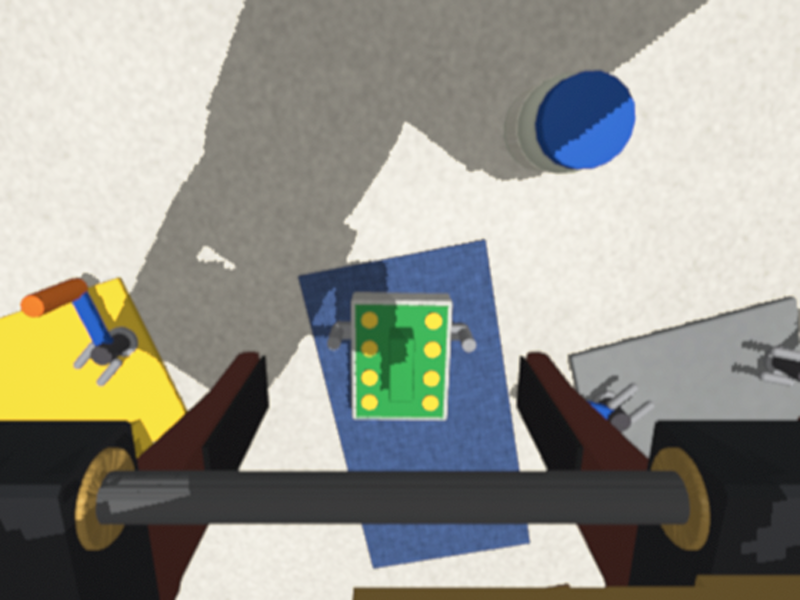

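One fresh board, with top corners at about (353,301), (451,303), (447,419) and (354,417), pins at the near end.

```bash
python3 - <<'E'
from h import *
s=1/1.42857
a=np.array([ray('w8',u*s,w*s,.027)[:2] for u,w in [(353,301),(451,303),(447,419),(354,417)]])
print(a.tolist(),a.mean(0)); 
g=lambda i,j:np.degrees(np.arctan2(*(a[j]-a[i])[::-1]))
print(g(0,1)-90,g(3,2)-90,g(0,3),g(1,2))
im=cv2.imread('pics/w8.png');h=cv2.cvtColor(im,cv2.COLOR_BGR2HSV);k=cv2.inRange(h,(20,140,120),(35,255,255));k[:, :245]=0;k[:,320:]=0
n,l,st,c=cv2.connectedComponentsWithStats(k);p=np.array([ray('w8',*c[i],.027)[:2] for i in range(1,n) if st[i,4]>20]);print(p.tolist(),p.mean(0))
q=[ray('w8',u*s,w*s,.04)[:2] for u,w in[(470,344),(334,341)]];print('pins',q,np.mean(q,0))
E
```

```text
[[0.3816, -0.4118], [0.3974, -0.3403], [0.4924, -0.3592], [0.4761, -0.4318]] [ 0.436875 -0.385775]
-12.460911690554013 -12.654089826206246 -11.94975722149386 -11.251929072582863
[[0.3982, -0.4032], [0.4081, -0.3559], [0.4207, -0.408], [0.4306, -0.3607], [0.4444, -0.413], [0.4543, -0.3659], [0.4649, -0.4175], [0.475, -0.3701]] [ 0.437025  -0.3867875]
pins [array([ 0.4271, -0.3325]), array([ 0.4053, -0.4304])] [ 0.4162  -0.38145]
```

```bash
python3 -m crank '{"increments":[{"jaw":0.5,"x":0.04,"y":-0.005,"z":-0.04,"rx":0,"ry":0,"rz":-0.8},{"jaw":0.5,"x":0.0735,"y":-0.0094,"z":-0.09,"rx":0,"ry":0,"rz":-0.8},{"jaw":0.5,"x":0.0735,"y":-0.0094,"z":-0.14,"rx":0,"ry":0,"rz":-0.8},{"jaw":0.5,"x":0.0735,"y":-0.0094,"z":-0.17,"rx":0,"ry":0,"rz":-0.8},{"jaw":0.5,"x":0.0735,"y":-0.0094,"z":-0.194,"rx":0,"ry":0,"rz":-0.8},{"jaw":0.5,"x":0.0735,"y":-0.0094,"z":-0.194,"rx":0,"ry":0,"rz":-0.8}]}'; python3 -m crank '{"increments":[{"jaw":0,"x":0,"y":0,"z":0,"rx":0,"ry":0,"rz":0},{"jaw":0,"x":0,"y":0,"z":0,"rx":0,"ry":0,"rz":0},{"jaw":0,"x":0,"y":0,"z":0,"rx":0,"ry":0,"rz":0},{"jaw":0,"x":0,"y":0,"z":0,"rx":0,"ry":0,"rz":0},{"jaw":0,"x":0,"y":0,"z":0,"rx":0,"ry":0,"rz":0},{"jaw":0,"x":0,"y":0,"z":0,"rx":0,"ry":0,"rz":0}]}'
```

```text
t: 26.05
ee_pos: [0.4312, -0.3849, 0.0415]
orientation: [-0.328, -3.122, -0.003]
wrist_force: [0.0, -0.7, 0.9]
opening: 0.0439
finger_force: 0.0
t: 26.8
ee_pos: [0.4322, -0.3866, 0.044]
orientation: [0.33, 3.123, -0.0]
wrist_force: [0.8, 2.8, 7.5]
opening: 0.0179
finger_force: 30.0
```

```bash
python3 -m crank '{"increments":[{"jaw":0,"x":0,"y":0,"z":0.03,"rx":0,"ry":0,"rz":0},{"jaw":0,"x":0,"y":0,"z":0.07,"rx":0,"ry":0,"rz":0},{"jaw":0,"x":0,"y":0,"z":0.11,"rx":0,"ry":0,"rz":0},{"jaw":0,"x":0.01,"y":0.04,"z":0.13,"rx":0,"ry":0,"rz":5},{"jaw":0,"x":0.03,"y":0.09,"z":0.13,"rx":0,"ry":0,"rz":10},{"jaw":0,"x":0.05,"y":0.14,"z":0.13,"rx":0,"ry":0,"rz":16.9},{"jaw":0,"x":0.07,"y":0.19,"z":0.13,"rx":0,"ry":0,"rz":16.9},{"jaw":0,"x":0.081,"y":0.2304,"z":0.13,"rx":0,"ry":0,"rz":16.9},{"jaw":0,"x":0.081,"y":0.2304,"z":0.13,"rx":0,"ry":0,"rz":16.9},{"jaw":0,"x":0.081,"y":0.2304,"z":0.13,"rx":0,"ry":0,"rz":16.9}]}'; python3 - <<'E'
from h import *
im=snap('wrist','w9');snap('side','s9');cv2.imwrite('pics/w9b.png',cv2.resize(im,(800,600),interpolation=cv2.INTER_CUBIC)[:,:,::-1])
E
```

```text
t: 28.05
ee_pos: [0.5125, -0.1565, 0.1728]
orientation: [0.133, -3.139, 0.001]
wrist_force: [0.8, -0.4, -3.1]
opening: 0.0175
finger_force: 30.0
```

View pics/w9b.png

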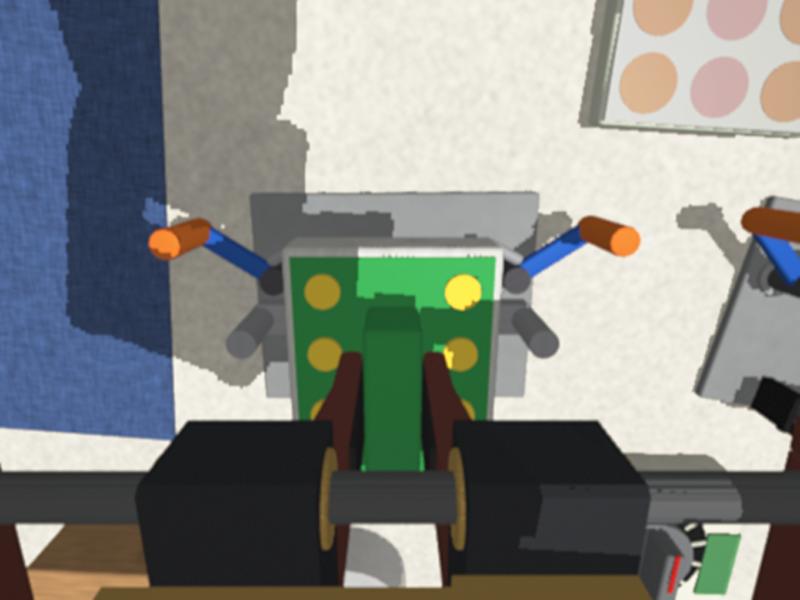

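The board hangs straight over dock_a at the same place in the hand as the dead one did, and both posts are out at (165,243) and (625,240). Lowering it now.

```bash
python3 -m crank '{"increments":[{"jaw":0,"x":0,"y":0,"z":-0.04,"rx":0,"ry":0,"rz":0},{"jaw":0,"x":0,"y":0,"z":-0.07,"rx":0,"ry":0,"rz":0},{"jaw":0,"x":0,"y":0,"z":-0.085,"rx":0,"ry":0,"rz":0},{"jaw":0,"x":0,"y":0,"z":-0.095,"rx":0,"ry":0,"rz":0},{"jaw":0,"x":0,"y":0,"z":-0.105,"rx":0,"ry":0,"rz":0},{"jaw":0,"x":0,"y":0,"z":-0.112,"rx":0,"ry":0,"rz":0},{"jaw":0,"x":0,"y":0,"z":-0.118,"rx":0,"ry":0,"rz":0},{"jaw":0,"x":0,"y":0,"z":-0.122,"rx":0,"ry":0,"rz":0},{"jaw":0,"x":0,"y":0,"z":-0.122,"rx":0,"ry":0,"rz":0}]}'
```

```text
t: 29.28
ee_pos: [0.5128, -0.1561, 0.0507]
orientation: [0.133, -3.139, -0.0]
wrist_force: [-0.3, -0.0, -2.9]
opening: 0.0177
finger_force: 30.0
```

```bash
python3 -m crank '{"increments":[{"jaw":0,"x":0,"y":0,"z":-0.003,"rx":0,"ry":0,"rz":0},{"jaw":0,"x":0,"y":0,"z":-0.003,"rx":0,"ry":0,"rz":0},{"jaw":0.5,"x":0,"y":0,"z":-0.002,"rx":0,"ry":0,"rz":0},{"jaw":0.5,"x":0,"y":0,"z":-0.002,"rx":0,"ry":0,"rz":0},{"jaw":0.5,"x":0,"y":0,"z":-0.002,"rx":0,"ry":0,"rz":0},{"jaw":0.5,"x":0,"y":0,"z":0.04,"rx":0,"ry":0,"rz":0},{"jaw":0.5,"x":0,"y":0,"z":0.08,"rx":0,"ry":0,"rz":0},{"jaw":0.5,"x":-0.043,"y":0.05,"z":0.08,"rx":0,"ry":0,"rz":0},{"jaw":0.5,"x":-0.043,"y":0.112,"z":0.08,"rx":0,"ry":0,"rz":0},{"jaw":0.5,"x":-0.043,"y":0.112,"z":0.08,"rx":0,"ry":0,"rz":0}]}'; python3 -m crank '{"increments":[{"jaw":0.5,"x":0,"y":0,"z":-0.04,"rx":0,"ry":0,"rz":0},{"jaw":0.5,"x":0,"y":0,"z":-0.07,"rx":0,"ry":0,"rz":0},{"jaw":0.5,"x":0,"y":0,"z":-0.07,"rx":0,"ry":0,"rz":0},{"jaw":0,"x":0,"y":0,"z":-0.07,"rx":0,"ry":0,"rz":0},{"jaw":0,"x":0,"y":0,"z":-0.07,"rx":0,"ry":0,"rz":0},{"jaw":0,"x":0,"y":0,"z":-0.07,"rx":0,"ry":0,"rz":0},{"jaw":0,"x":0,"y":0,"z":-0.07,"rx":0,"ry":0,"rz":0},{"jaw":0,"x":0,"y":0,"z":-0.07,"rx":0,"ry":0,"rz":0}]}'
```

```text
t: 30.52
ee_pos: [0.4689, -0.0413, 0.131]
orientation: [0.139, -3.138, -0.001]
wrist_force: [0.6, 0.3, -0.9]
opening: 0.0437
finger_force: 0.0
t: 31.52
ee_pos: [0.4703, -0.0444, 0.0616]
orientation: [-0.133, 3.137, -0.001]
wrist_force: [-0.4, -1.1, 6.7]
opening: 0.0153
finger_force: 30.0
```

```bash
python3 -m crank '{"increments":[{"jaw":0,"x":-0.005,"y":-0.004,"z":0,"rx":0,"ry":0,"rz":0},{"jaw":0,"x":-0.0094,"y":-0.009,"z":0,"rx":0,"ry":0,"rz":0},{"jaw":0,"x":-0.0135,"y":-0.0145,"z":0,"rx":0,"ry":0,"rz":0},{"jaw":0,"x":-0.0167,"y":-0.0204,"z":0,"rx":0,"ry":0,"rz":0},{"jaw":0,"x":-0.019,"y":-0.027,"z":0,"rx":0,"ry":0,"rz":0},{"jaw":0,"x":-0.0208,"y":-0.0334,"z":0,"rx":0,"ry":0,"rz":0},{"jaw":0,"x":-0.0214,"y":-0.04,"z":0,"rx":0,"ry":0,"rz":0},{"jaw":0,"x":-0.0214,"y":-0.047,"z":0,"rx":0,"ry":0,"rz":0},{"jaw":0,"x":-0.0214,"y":-0.048,"z":0,"rx":0,"ry":0,"rz":0},{"jaw":0,"x":-0.0214,"y":-0.048,"z":0,"rx":0,"ry":0,"rz":0}]}'
```

```text
t: 32.78
ee_pos: [0.4469, -0.0903, 0.0612]
orientation: [0.131, -3.136, -0.004]
wrist_force: [-2.6, 14.9, 10.8]
opening: 0.0153
finger_force: 30.0
```

```bash
python3 -m crank '{"increments":[{"jaw":0.5,"x":0,"y":0,"z":0,"rx":0,"ry":0,"rz":0},{"jaw":0.5,"x":0,"y":0,"z":0,"rx":0,"ry":0,"rz":0},{"jaw":0.5,"x":0,"y":0,"z":0.05,"rx":0,"ry":0,"rz":0},{"jaw":0.5,"x":0.01,"y":-0.05,"z":0.08,"rx":0,"ry":0,"rz":0},{"jaw":0.5,"x":0.03,"y":-0.11,"z":0.08,"rx":0,"ry":0,"rz":0},{"jaw":0.5,"x":0.0405,"y":-0.17,"z":0.08,"rx":0,"ry":0,"rz":0},{"jaw":0.5,"x":0.0405,"y":-0.183,"z":0.08,"rx":0,"ry":0,"rz":0},{"jaw":0.5,"x":0.0405,"y":-0.183,"z":0.05,"rx":0,"ry":0,"rz":0},{"jaw":0.5,"x":0.0405,"y":-0.183,"z":0,"rx":0,"ry":0,"rz":0},{"jaw":0.5,"x":0.0405,"y":-0.183,"z":0,"rx":0,"ry":0,"rz":0}]}'; python3 -m crank '{"increments":[{"jaw":0,"x":0,"y":0,"z":0,"rx":0,"ry":0,"rz":0},{"jaw":0,"x":0,"y":0,"z":0,"rx":0,"ry":0,"rz":0},{"jaw":0,"x":0,"y":0,"z":0,"rx":0,"ry":0,"rz":0},{"jaw":0,"x":0,"y":0,"z":0,"rx":0,"ry":0,"rz":0},{"jaw":0,"x":0,"y":0,"z":0,"rx":0,"ry":0,"rz":0}]}'
```

```text
t: 34.02
ee_pos: [0.4858, -0.273, 0.0578]
orientation: [0.132, -3.132, -0.007]
wrist_force: [-1.4, 0.4, -0.1]
opening: 0.0441
finger_force: 0.0
t: 34.65
ee_pos: [0.4899, -0.2729, 0.0624]
orientation: [-0.13, 3.137, 0.004]
wrist_force: [4.0, 14.8, 6.9]
opening: 0.0154
finger_force: 30.0
```

```bash
python3 -m crank '{"increments":[{"jaw":0,"x":-0.005,"y":0.0025,"z":0,"rx":0,"ry":0,"rz":0},{"jaw":0,"x":-0.0096,"y":0.0057,"z":0,"rx":0,"ry":0,"rz":0},{"jaw":0,"x":-0.0145,"y":0.0105,"z":0,"rx":0,"ry":0,"rz":0},{"jaw":0,"x":-0.0188,"y":0.0157,"z":0,"rx":0,"ry":0,"rz":0},{"jaw":0,"x":-0.0222,"y":0.0215,"z":0,"rx":0,"ry":0,"rz":0},{"jaw":0,"x":-0.0251,"y":0.0277,"z":0,"rx":0,"ry":0,"rz":0},{"jaw":0,"x":-0.027,"y":0.034,"z":0,"rx":0,"ry":0,"rz":0},{"jaw":0,"x":-0.0283,"y":0.041,"z":0,"rx":0,"ry":0,"rz":0},{"jaw":0,"x":-0.0285,"y":0.044,"z":0,"rx":0,"ry":0,"rz":0},{"jaw":0,"x":-0.0285,"y":0.044,"z":0,"rx":0,"ry":0,"rz":0}]}'
```

```text
t: 35.9
ee_pos: [0.4603, -0.2322, 0.0624]
orientation: [-0.132, 3.138, -0.003]
wrist_force: [-4.7, -6.4, 5.9]
opening: 0.0152
finger_force: 30.0
```

```bash
python3 -m crank '{"increments":[{"jaw":0,"x":0,"y":0.003,"z":0,"rx":0,"ry":0,"rz":0},{"jaw":0,"x":0,"y":0.003,"z":0,"rx":0,"ry":0,"rz":0},{"jaw":0,"x":0,"y":0.003,"z":0,"rx":0,"ry":0,"rz":0}]}'; python3 -m crank '{"increments":[{"jaw":0.6,"x":0,"y":0,"z":0,"rx":0,"ry":0,"rz":0},{"jaw":0.6,"x":0,"y":0,"z":0,"rx":0,"ry":0,"rz":0},{"jaw":0.6,"x":0,"y":0,"z":0.05,"rx":0,"ry":0,"rz":0},{"jaw":0.6,"x":-0.005,"y":0.05,"z":0.1,"rx":0,"ry":0,"rz":0},{"jaw":0.6,"x":-0.005,"y":0.11,"z":0.1,"rx":0,"ry":0,"rz":0},{"jaw":0.6,"x":-0.005,"y":0.17,"z":0.1,"rx":0,"ry":0,"rz":-5},{"jaw":0.6,"x":-0.005,"y":0.23,"z":0.1,"rx":0,"ry":0,"rz":-10},{"jaw":0.6,"x":-0.005,"y":0.276,"z":0.1,"rx":0,"ry":0,"rz":-10},{"jaw":0.6,"x":-0.005,"y":0.276,"z":0.1,"rx":0,"ry":0,"rz":-10},{"jaw":0.6,"x":-0.005,"y":0.276,"z":0.1,"rx":0,"ry":0,"rz":-10}]}'
```

```text
t: 36.28
ee_pos: [0.4605, -0.2307, 0.0624]
orientation: [-0.133, 3.137, -0.006]
wrist_force: [-6.7, -13.7, 2.9]
opening: 0.0156
finger_force: 30.0
t: 37.52
ee_pos: [0.4552, 0.0478, 0.161]
orientation: [0.14, 3.138, -0.0]
wrist_force: [-0.5, 0.6, 0.2]
opening: 0.0529
finger_force: 0.0
```

```bash
python3 -m crank '{"increments":[{"jaw":0.6,"x":0.0005,"y":0.001,"z":-0.05,"rx":0,"ry":0,"rz":0},{"jaw":0.6,"x":0.0005,"y":0.001,"z":-0.08,"rx":0,"ry":0,"rz":0},{"jaw":0.6,"x":0.0005,"y":0.001,"z":-0.1,"rx":0,"ry":0,"rz":0},{"jaw":0.6,"x":0.0005,"y":0.001,"z":-0.1,"rx":0,"ry":0,"rz":0},{"jaw":0,"x":0.0005,"y":0.001,"z":-0.1,"rx":0,"ry":0,"rz":0},{"jaw":0,"x":0.0005,"y":0.001,"z":-0.1,"rx":0,"ry":0,"rz":0},{"jaw":0,"x":0.0005,"y":0.001,"z":-0.1,"rx":0,"ry":0,"rz":0},{"jaw":0,"x":0.0005,"y":0.001,"z":-0.1,"rx":0,"ry":0,"rz":0},{"jaw":0,"x":0.0005,"y":0.001,"z":-0.1,"rx":0,"ry":0,"rz":0}]}'
```

```text
t: 38.65
ee_pos: [0.4574, 0.0493, 0.0614]
orientation: [0.141, 3.135, 0.001]
wrist_force: [2.5, 3.9, -0.1]
opening: 0.0154
finger_force: 30.0
```

```bash
python3 -m crank '{"increments":[{"jaw":0,"x":-0.004,"y":0.005,"z":0,"rx":0,"ry":0,"rz":0},{"jaw":0,"x":-0.0076,"y":0.01,"z":0,"rx":0,"ry":0,"rz":0},{"jaw":0,"x":-0.0121,"y":0.0178,"z":0,"rx":0,"ry":0,"rz":0},{"jaw":0,"x":-0.0152,"y":0.0263,"z":0,"rx":0,"ry":0,"rz":0},{"jaw":0,"x":-0.0168,"y":0.0353,"z":0,"rx":0,"ry":0,"rz":0},{"jaw":0,"x":-0.0168,"y":0.0443,"z":0,"rx":0,"ry":0,"rz":0},{"jaw":0,"x":-0.0168,"y":0.047,"z":0,"rx":0,"ry":0,"rz":0},{"jaw":0,"x":-0.0168,"y":0.047,"z":0,"rx":0,"ry":0,"rz":0}]}'; python3 -m crank '{"increments":[{"jaw":0.6,"x":0,"y":0,"z":0,"rx":0,"ry":0,"rz":0},{"jaw":0.6,"x":0,"y":0,"z":0,"rx":0,"ry":0,"rz":0},{"jaw":0.6,"x":0,"y":0,"z":0.05,"rx":0,"ry":0,"rz":0},{"jaw":0.6,"x":0.01,"y":0.05,"z":0.08,"rx":0,"ry":0,"rz":0},{"jaw":0.6,"x":0.037,"y":0.11,"z":0.08,"rx":0,"ry":0,"rz":0},{"jaw":0.6,"x":0.037,"y":0.177,"z":0.08,"rx":0,"ry":0,"rz":0},{"jaw":0.6,"x":0.037,"y":0.177,"z":0.08,"rx":0,"ry":0,"rz":0},{"jaw":0.6,"x":0.037,"y":0.177,"z":0.03,"rx":0,"ry":0,"rz":0},{"jaw":0.6,"x":0.037,"y":0.177,"z":0,"rx":0,"ry":0,"rz":0},{"jaw":0.6,"x":0.037,"y":0.177,"z":0,"rx":0,"ry":0,"rz":0}]}'
```

```text
t: 39.65
ee_pos: [0.4366, 0.0941, 0.0606]
orientation: [-0.139, -3.134, 0.005]
wrist_force: [-2.0, -14.1, 4.8]
opening: 0.0153
finger_force: 30.0
t: 40.9
ee_pos: [0.4739, 0.2711, 0.0588]
orientation: [-0.142, -3.133, 0.005]
wrist_force: [0.5, -0.7, 0.3]
opening: 0.0529
finger_force: 0.0
```

```bash
python3 -m crank '{"increments":[{"jaw":0,"x":0,"y":0,"z":0,"rx":0,"ry":0,"rz":0},{"jaw":0,"x":0,"y":0,"z":0,"rx":0,"ry":0,"rz":0},{"jaw":0,"x":0,"y":0,"z":0,"rx":0,"ry":0,"rz":0},{"jaw":0,"x":0,"y":0,"z":0,"rx":0,"ry":0,"rz":0},{"jaw":0,"x":0,"y":0,"z":0,"rx":0,"ry":0,"rz":0},{"jaw":0,"x":-0.0082,"y":-0.0044,"z":0,"rx":0,"ry":0,"rz":0}]}'; python3 -m crank '{"increments":[{"jaw":0,"x":-0.0058,"y":-0.007,"z":0,"rx":0,"ry":0,"rz":0},{"jaw":0,"x":-0.0103,"y":-0.0148,"z":0,"rx":0,"ry":0,"rz":0},{"jaw":0,"x":-0.0134,"y":-0.0233,"z":0,"rx":0,"ry":0,"rz":0},{"jaw":0,"x":-0.015,"y":-0.0323,"z":0,"rx":0,"ry":0,"rz":0},{"jaw":0,"x":-0.015,"y":-0.036,"z":0,"rx":0,"ry":0,"rz":0},{"jaw":0,"x":-0.015,"y":-0.036,"z":0,"rx":0,"ry":0,"rz":0}]}';  python3 -m crank '{"increments":[{"jaw":0.6,"x":0,"y":0,"z":0,"rx":0,"ry":0,"rz":0},{"jaw":0.6,"x":0,"y":0,"z":0,"rx":0,"ry":0,"rz":0},{"jaw":0.6,"x":0,"y":0,"z":0.05,"rx":0,"ry":0,"rz":0},{"jaw":1,"x":-0.005,"y":-0.05,"z":0.1,"rx":0,"ry":0,"rz":5},{"jaw":1,"x":-0.005,"y":-0.1,"z":0.16,"rx":0,"ry":0,"rz":5},{"jaw":1,"x":-0.005,"y":-0.16,"z":0.22,"rx":0,"ry":0,"rz":5},{"jaw":1,"x":-0.005,"y":-0.21,"z":0.28,"rx":0,"ry":0,"rz":5},{"jaw":1,"x":-0.005,"y":-0.235,"z":0.34,"rx":0,"ry":0,"rz":5},{"jaw":1,"x":-0.005,"y":-0.235,"z":0.36,"rx":0,"ry":0,"rz":5},{"jaw":1,"x":-0.005,"y":-0.235,"z":0.36,"rx":0,"ry":0,"rz":5}]}';python3 - <<'E'
from h import *
im=snap('wrist','w10');cv2.imwrite('pics/w10b.png',cv2.resize(im,(800,600),interpolation=cv2.INTER_CUBIC)[:,:,::-1])
E
```

```text
t: 41.65
ee_pos: [0.4701, 0.2697, 0.0616]
orientation: [0.14, 3.133, 0.004]
wrist_force: [6.1, 1.6, -2.6]
opening: 0.0157
finger_force: 30.0
t: 42.4
ee_pos: [0.4533, 0.2343, 0.0615]
orientation: [0.143, 3.136, 0.005]
wrist_force: [-4.5, 13.9, 2.6]
opening: 0.0157
finger_force: 30.0
t: 43.65
ee_pos: [0.4486, -0.0042, 0.4243]
orientation: [0.008, 3.136, -0.001]
wrist_force: [0.9, -0.6, -1.8]
opening: 0.0876
finger_force: 0.0
```

View pics/w10b.png

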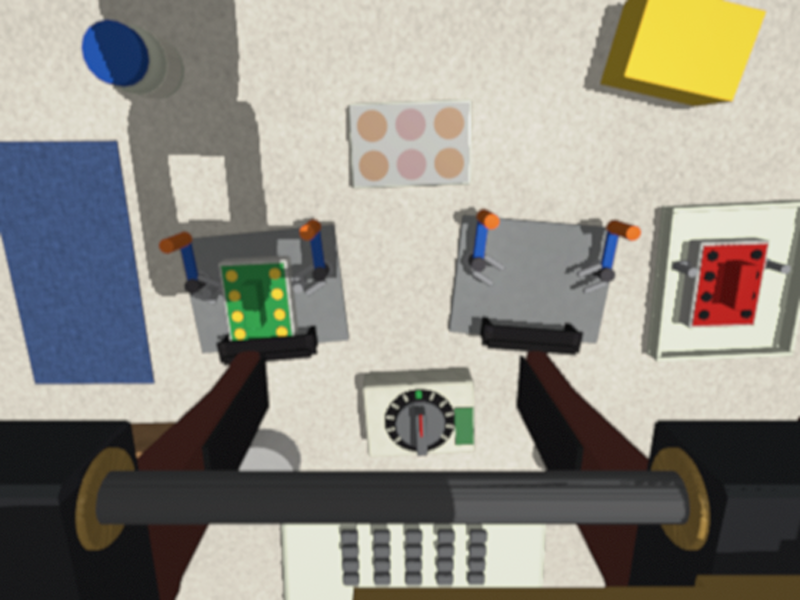

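Everything looks in place. A numeric check of the lever posts, (310,229)/(178,242) on dock_a and (490,220)/(628,233) on dock_b, and of the board's rear edge (220,263)-(285,259).

```bash
python3 - <<'E'
from h import *
s=1/1.42857
im=cv2.imread('pics/w10.png');h=cv2.cvtColor(im,cv2.COLOR_BGR2HSV)
g=lambda u,v,z:ray('w10',u*s,v*s,z)[:2]
for n,pv,p,y,sg in [('aL',(.5004,-.0868),(307,230),5,-1),('aR',(.5131,-.228),(166,246),5,1),('bL',(.5029,.2303),(634,233),-5,-1),('bR',(.491,.0886),(491,222),-5,1)]:
    d=g(*p,.077)-pv; a=np.degrees(np.arctan2(d[1],d[0]))%360; print(n,d.round(4),'phi',round(np.radians(sg*(a-180-y)),3))
r=np.array([g(220,263,.032),g(285,259,.032)]);m=r.mean(0)
c=m+.05*np.array([np.cos(.086),np.sin(.086)]);d=c-[.5285,-.1555];t=np.radians(5)
print('board in dock',d@[np.cos(t),np.sin(t)],d@[-np.sin(t),np.cos(t)],'yaw',np.degrees(np.arctan2(*(r[1]-r[0])[::-1]))-90)
k=cv2.inRange(h,(20,140,120),(35,255,255));k[:175]=0
n,l,st,cc=cv2.connectedComponentsWithStats(k);p=np.array([ray('w10',*cc[i],.032)[:2] for i in range(1,n) if st[i,4]>8]);print(p.tolist())
E
```

```text
aL [-0.054  -0.0036] phi 0.021
aR [-0.0514 -0.0043] phi -0.004
bL [-0.0518  0.0037] phi -0.016
bR [-0.0515  0.003 ] phi 0.029
board in dock 0.008328562184962304 -0.0007841645128668722 yaw 3.263679694969113
[[0.5013, -0.137], [0.5029, -0.185], [0.5242, -0.136], [0.5261, -0.1842], [0.5481, -0.1347], [0.5502, -0.1831], [0.5691, -0.134], [0.5718, -0.182], [0.8355, 0.3937]]
```

```bash
python3 -c "
from h import *
print(order.sign_off())"
```

```text
the job is handed in; nothing more can be done
None
```

I handed the job in. By my last measurements the dimmer is at zero, the dead board lies flat in the tray, and the one new board on the mat is seated in dock_a (skewed about 0.045 rad, limit 0.08). All four levers are in within about 0.03 rad and nothing else on the bench was disturbed; the hand-in returned no verdict.

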